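# Set out the slates and chalk for the drawing game

## Robot

A 6-joint arm with a two-finger parallel gripper is mounted at the origin on the work surface. World frame = base frame: x ahead of the robot, y to its left, z up, the work surface at z = 0. Lengths are in mm, angles in rad, forces in N, time in s.
With the tool pointing down it reaches from about 300 to 775 mm from the base axis. Payload 14.6 kg.
Tool frame: the origin (TCP) lies at the very end of the fingers, on their centre line; the grasp point (between the pads) lies 19 mm behind it; z points along the fingers, y is the line along which they close (so a half turn about z gives the same grasp; the last joint's range is limited). The gripper opens to 94 mm and grips with 3 to 60 N. Pads are 16 mm wide; open, the fingers measure 119 mm over their backs; the gripper's body (75 mm by 177 mm) begins 78 mm behind the grasp point.
Start: joints at [-1.17, 0.3, 1.521, -0, 1.321, -0.067], TCP at [248, -490.903, 205.446] pointing down, gripper open.
Joint ranges: [-3.03, 3.03], [-0.79, 2.21], [0.23, 2.52], [-1.04, 4.18], [0, 3.07], [-2.55, 2.55]. Speed limits (rad/s): [2.22, 2.22, 2.57, 3.14, 3.14, 3.14].

## Interface

Orientations are given as [roll, pitch, yaw] about the fixed x, y, z axes, in that order (R = Rz(yaw) Ry(pitch) Rx(roll)).
In Python, from cell import manip, camera, get_calibration gives the robot as it stands.
- The arm moves only by the tool arm_command, never from a script. Its argument "targets" is a list of rows, each an object of numbers: "hand": the opening, from -1 (shut) to 1 (fully open), so that 0 is half open; "x", "y", "z": the shift along the tool's x, y, z in m; "yaw": the turn about the tool's z in rad. In form: [{"hand": .., "x": .., "y": .., "z": .., "yaw": ..}, ...]. A call has 1 to 10 rows; each row shifts and turns the commanded pose from where the row before left it, along the tool's axes as they then stand; what a row does not reach is not made up. A row lasts 1/10 s, in which the tool goes at most 50 mm and 8.59 degrees, less where a joint would pass 70% of its speed; a pose out of reach is approached as far as the arm can. A call is refused whole if a number of a shift passes 0.05 or a number of a turn 0.15, either way. A call with a gripper value outside its range is refused whole. The fingers move at their own pace and stop on an object; "newtons" is the grip in N (left out, the last holds). Time passes only in rows, so rows that do not move let the fingers close. It gives the time, the measured TCP pose, the force, the opening and the grip force at its end, in the units of the state.
- manip.read_state(): the state, without advancing time (a new reading comes with each control period).
- camera(name): name is "side" or "top" or "wrist"; returns the picture (480x640x3 uint8, red, green, blue); there is no depth.
- get_calibration(name): a dict with "K" (3x3 intrinsics, pixels), "cam_to_world" (4x4, takes a point from camera to world coordinates). Camera axes: x right, y up, looking along -z (the intrinsics and any distortion apply to the point x, -y, -z); pixel columns grow to the right and rows downward; lengths in mm; the calibration is good to about 2 mm. A picture is of the moment at which its call begins: read the wrist's pose just before it. get_calibration takes no time and is no camera call; for the wrist camera it gives the pose at the moment of the call.
- manip.sign_off(): hands the job in; it is judged then, once.
The state is a dict: "clock": time; "joints": joint angles; "qd": joint speeds; "effort": joint torques, N m; "eef_pos": TCP position; "eef_rot": TCP orientation; "wrist_force": force on the tool from outside, world axes, zero at the start; "moment": the same for the moment, N m; "finger_gap": finger opening in mm; "finger_force": force on a finger pad.
Only numpy, scipy, OpenCV 4.12 (cv2) and the standard library are available. Lean on these libraries where they do the work, as an engineer would, in place of code of your own. Each camera call takes 0.05 s, during which the arm holds its last target. There are 200 camera calls.

## Task

Get the table ready for the drawing game. Slide every slate in the slotted rack up out of its slot and stand it in the middle of the groove of a place stand, one to a stand, keeping it upright on the way; tip the chalk eggs out of the yellow mug into the tray and stand the empty mug upright on its coaster again. Any chalk egg that ends up elsewhere belongs in the tray too; leave the eraser, remote and markers where they are.

Things in the scene. Friction and masses are not known exactly. Their poses are not given: they have to be found in the camera images.
- rack: beech block on the left with four parallel slots, fixed to the table, 80 x 192 x 47 mm high (x, y, z); origin at the centre of its underside. The slots run along its x, straight through from end to end, at y = -75, -25, +25 and +75 mm; each is 10 mm wide, its floor at z = 12 mm, its depth 35 mm. Some slots are empty.
- slate0: small black writing slate in a wooden frame, 100 mm wide (its x), 8 mm thick (its y), 100 mm tall (its z), 100 to 170 g; origin at the middle of its lower edge. It starts upright in a slot of the rack, loose by 2 mm, so it may lean up to 4 degrees; 65 mm of it stand above the rack. May be absent.
- slate1: small black writing slate in a wooden frame, 100 mm wide (its x), 8 mm thick (its y), 100 mm tall (its z), 100 to 170 g; origin at the middle of its lower edge. It starts upright in a slot of the rack, loose by 2 mm, so it may lean up to 4 degrees; 65 mm of it stand above the rack. May be absent.
- slate2: small black writing slate in a wooden frame, 100 mm wide (its x), 8 mm thick (its y), 100 mm tall (its z), 100 to 170 g; origin at the middle of its lower edge. It starts upright in a slot of the rack, loose by 2 mm, so it may lean up to 4 degrees; 65 mm of it stand above the rack. May be absent.
- slate3: small black writing slate in a wooden frame, 100 mm wide (its x), 8 mm thick (its y), 100 mm tall (its z), 100 to 170 g; origin at the middle of its lower edge. It starts upright in a slot of the rack, loose by 2 mm, so it may lean up to 4 degrees; 65 mm of it stand above the rack. May be absent.
- stand0: wooden place stand, one per seat, fixed to the table, block 60 x 64 x 30 mm high (x, y, z); origin at the centre of its underside. One groove runs along its x across the middle of its top: 14 mm wide, 22 mm deep, floor at z = 8 mm, open at both ends. A slate stood in it leans up to 15 degrees either way and is stable.
- stand1: wooden place stand, one per seat, fixed to the table, block 60 x 64 x 30 mm high (x, y, z); origin at the centre of its underside. One groove runs along its x across the middle of its top: 14 mm wide, 22 mm deep, floor at z = 8 mm, open at both ends. A slate stood in it leans up to 15 degrees either way and is stable.
- stand2: wooden place stand, one per seat, fixed to the table, block 60 x 64 x 30 mm high (x, y, z); origin at the centre of its underside. One groove runs along its x across the middle of its top: 14 mm wide, 22 mm deep, floor at z = 8 mm, open at both ends. A slate stood in it leans up to 15 degrees either way and is stable.
- stand3: wooden place stand, one per seat, fixed to the table, block 60 x 64 x 30 mm high (x, y, z); origin at the centre of its underside. One groove runs along its x across the middle of its top: 14 mm wide, 22 mm deep, floor at z = 8 mm, open at both ends. A slate stood in it leans up to 15 degrees either way and is stable.
- tray: shallow open beech tray, fixed to the table, 150 x 190 x 34 mm high (x, y, z), walls and floor 6 mm; origin at the centre of its underside.
- coaster: round cork coaster on which the mug starts, fixed to the table, 110 mm across, 5 mm thick; origin at the centre of its underside.
- mug: yellow flared mug, loose, 160 to 260 g empty, 72 mm tall; outside 66 mm across at the foot and 110 mm at the rim, walls 4 mm, floor 5 mm; z up its axis, origin at the centre of its underside. One square loop handle on its -x side, which points roughly towards the robot at the start.
- mug_handle (a point): middle of the upright bar of the mug's handle, 86 mm from the mug's axis towards its -x and 45 mm above its underside. The bar is 12 mm thick across the mug's y, 9 mm in x, and runs up z from 23 to 67 mm above the underside; about 30 mm are free between bar and mug. Axes as the mug's.
- egg0: chunky pink chalk egg, 29 mm long and 24 mm thick, 20 g; it starts in the mug. Origin 12 mm from its blunt end on its axis (12 mm above whatever it lies on); z points to its slim end. It rolls readily. May be absent.
- egg1: chunky blue chalk egg, 29 mm long and 24 mm thick, 20 g; it starts in the mug. Origin 12 mm from its blunt end on its axis (12 mm above whatever it lies on); z points to its slim end. It rolls readily. May be absent.
- egg2: chunky yellow chalk egg, 29 mm long and 24 mm thick, 20 g; it starts in the mug. Origin 12 mm from its blunt end on its axis (12 mm above whatever it lies on); z points to its slim end. It rolls readily. May be absent.
- egg3: chunky green chalk egg, 29 mm long and 24 mm thick, 20 g; it starts in the mug. Origin 12 mm from its blunt end on its axis (12 mm above whatever it lies on); z points to its slim end. It rolls readily. May be absent.
- egg4: chunky lilac chalk egg, 29 mm long and 24 mm thick, 20 g; it starts in the mug. Origin 12 mm from its blunt end on its axis (12 mm above whatever it lies on); z points to its slim end. It rolls readily. May be absent.
- eraser: felt board eraser, loose, 110 x 50 x 30 mm high, origin at the centre of its underside; a bystander.
- remote: black remote control lying flat, loose, 165 x 44 x 18 mm high, origin at the centre of its underside; a bystander.
- pen_red: thick red marker lying down, loose, 120 mm long (x), 22 mm thick, origin at the centre of its underside; a bystander.
- pen_blue: thick blue marker lying down, loose, 120 mm long (x), 22 mm thick, origin at the centre of its underside; a bystander.
- mug_rim (a point): centre of the mug's mouth, on its axis 72 mm above its underside. Axes as the mug's.
Not all that is in view belongs to the job. Of the things shaped like the coaster, the cork one is meant.

How it is judged (in metres and radians):
On the way:
1. the mug is tipped well over, with its mouth above the tray (angle between mug's own z axis and vertical above 1.2 rad and horizontal distance between mug_rim and tray below 0.14 m), for 0.2 s.
At the end, for the whole second after the job is handed in: each slate stands on the floor of a stand's groove, within 30 mm of its middle, tilted under 0.4 rad; each egg lies in the tray; the mug stands upright (0.1 rad) on the coaster, within 30 mm of its centre; all at rest (((x of slate0 in the frame of stand0 between -0.03 and 0.03 m and y of slate0 in the frame of stand0 between -0.012 and 0.012 m and z of slate0 in the frame of stand0 between 0.003 and 0.015 m) or (x of slate0 in the frame of stand1 between -0.03 and 0.03 m and y of slate0 in the frame of stand1 between -0.012 and 0.012 m and z of slate0 in the frame of stand1 between 0.003 and 0.015 m) or (x of slate0 in the frame of stand2 between -0.03 and 0.03 m and y of slate0 in the frame of stand2 between -0.012 and 0.012 m and z of slate0 in the frame of stand2 between 0.003 and 0.015 m) or (x of slate0 in the frame of stand3 between -0.03 and 0.03 m and y of slate0 in the frame of stand3 between -0.012 and 0.012 m and z of slate0 in the frame of stand3 between 0.003 and 0.015 m)) and angle between each of slate0, slate1, slate2, slate3's own z axis and vertical below 0.4 rad and linear speed of each of slate0, slate1, slate2, slate3, mug below 0.02 m/s and ((x of slate1 in the frame of stand0 between -0.03 and 0.03 m and y of slate1 in the frame of stand0 between -0.012 and 0.012 m and z of slate1 in the frame of stand0 between 0.003 and 0.015 m) or (x of slate1 in the frame of stand1 between -0.03 and 0.03 m and y of slate1 in the frame of stand1 between -0.012 and 0.012 m and z of slate1 in the frame of stand1 between 0.003 and 0.015 m) or (x of slate1 in the frame of stand2 between -0.03 and 0.03 m and y of slate1 in the frame of stand2 between -0.012 and 0.012 m and z of slate1 in the frame of stand2 between 0.003 and 0.015 m) or (x of slate1 in the frame of stand3 between -0.03 and 0.03 m and y of slate1 in the frame of stand3 between -0.012 and 0.012 m and z of slate1 in the frame of stand3 between 0.003 and 0.015 m)) and ((x of slate2 in the frame of stand0 between -0.03 and 0.03 m and y of slate2 in the frame of stand0 between -0.012 and 0.012 m and z of slate2 in the frame of stand0 between 0.003 and 0.015 m) or (x of slate2 in the frame of stand1 between -0.03 and 0.03 m and y of slate2 in the frame of stand1 between -0.012 and 0.012 m and z of slate2 in the frame of stand1 between 0.003 and 0.015 m) or (x of slate2 in the frame of stand2 between -0.03 and 0.03 m and y of slate2 in the frame of stand2 between -0.012 and 0.012 m and z of slate2 in the frame of stand2 between 0.003 and 0.015 m) or (x of slate2 in the frame of stand3 between -0.03 and 0.03 m and y of slate2 in the frame of stand3 between -0.012 and 0.012 m and z of slate2 in the frame of stand3 between 0.003 and 0.015 m)) and ((x of slate3 in the frame of stand0 between -0.03 and 0.03 m and y of slate3 in the frame of stand0 between -0.012 and 0.012 m and z of slate3 in the frame of stand0 between 0.003 and 0.015 m) or (x of slate3 in the frame of stand1 between -0.03 and 0.03 m and y of slate3 in the frame of stand1 between -0.012 and 0.012 m and z of slate3 in the frame of stand1 between 0.003 and 0.015 m) or (x of slate3 in the frame of stand2 between -0.03 and 0.03 m and y of slate3 in the frame of stand2 between -0.012 and 0.012 m and z of slate3 in the frame of stand2 between 0.003 and 0.015 m) or (x of slate3 in the frame of stand3 between -0.03 and 0.03 m and y of slate3 in the frame of stand3 between -0.012 and 0.012 m and z of slate3 in the frame of stand3 between 0.003 and 0.015 m)) and x of egg0 in the frame of tray between -0.07 and 0.07 m and y of egg0 in the frame of tray between -0.09 and 0.09 m and z of each of egg0, egg1, egg2, egg3, egg4 in the frame of tray below 0.05 m and x of egg1 in the frame of tray between -0.07 and 0.07 m and y of egg1 in the frame of tray between -0.09 and 0.09 m and x of egg2 in the frame of tray between -0.07 and 0.07 m and y of egg2 in the frame of tray between -0.09 and 0.09 m and x of egg3 in the frame of tray between -0.07 and 0.07 m and y of egg3 in the frame of tray between -0.09 and 0.09 m and x of egg4 in the frame of tray between -0.07 and 0.07 m and y of egg4 in the frame of tray between -0.09 and 0.09 m and angle between mug's own z axis and vertical below 0.1 rad and horizontal distance between mug and coaster below 0.03 m and height (world z) of mug below 0.012 m); the robot touches nothing.
It fails at once if a slate is tilted more than 1 rad from upright (dropped or toppled) (angle between any of slate0, slate1, slate2, slate3's own z axis and vertical above 1 rad).
It fails at once if the eraser, the remote or a marker is moved more than 30 mm (distance of any of eraser, remote, pen_red, pen_blue from where it was at the start of the episode above 0.03 m).
Of slate0, slate1, slate2, slate3 only 3 to 4 are there at a start; the rules pass over those that are not, and their reading is None.
Of egg0, egg1, egg2, egg3, egg4 only 3 to 5 are there at a start; the rules pass over those that are not, and their reading is None.
At some moment in a run one of mug may be knocked a few centimetres aside while the robot is not near it.
It also fails if it takes over 210 s, if anything falls off the work surface, if the arm or the gripper's body presses on something with over 40 N, if the wrist force passes 120 N, or if a joint passes its speed limit or range.

## Working session

There is one attempt and no reset: what is moved stays moved. The work goes in short steps, Python scripts to look and compute and a tool call to move; the robot and the scene stay as the last step left them, time stands still between calls to the robot, and variables do not carry over. Pictures are saved under pics/ and viewed, at most 14 in all, crops included, and the job is handed in when it is done.

Besides the shell and the picture viewer there is one more tool, called after "Request:" as name(argument=value, ...) on one line, values as JSON. arm_command: Moves the arm, as the interface text tells. Its arguments: {"type":"object","properties":{"targets":{"type":"array"},"newtons":{"type":"number"}},"required":["targets"]}

```bash
ls; mkdir -p pics; python3 - <<'E'
from cell import manip,camera,get_calibration
import cv2
s=manip.read_state();print(s)
for n in("top","side"):
    cv2.imwrite(f"pics/{n}0.png",camera(n)[:,:,::-1]);c=get_calibration(n);print(n,c)
E
```

```text
pics
{'clock': 0.0, 'joints': array([-1.16957974e+00,  3.00453500e-01,  1.52158656e+00, -3.05312159e-06,
        1.32069836e+00, -6.66212138e-02]), 'qd': array([-1.51495698e-05,  2.42791175e-03, -7.59337821e-04,  1.43863121e-03,
        1.09050241e-03, -7.83404119e-04]), 'effort': array([-1.50591990e-03, -5.31821108e+01, -3.52735233e+01,  7.07901525e-02,
        2.45206797e-02, -3.68955239e-05]), 'eef_pos': array([ 247.90922049, -490.66262022,  204.89366584]), 'eef_rot': array([-3.14044923e+00, -7.33251533e-05,  4.67838516e-01]), 'wrist_force': array([ 0.9487595 , -0.47139815, -0.39362669]), 'moment': array([0.00151325, 0.01694699, 0.02783577]), 'finger_force': 0.0, 'finger_gap': 94.0166876378205}
top {'K': array([[568.82664417,   0.        , 328.88739285],
       [  0.        , 568.82664417, 243.95610702],
       [  0.        ,   0.        ,   1.        ]]), 'cam_to_world': array([[-3.90282441e-02,  9.76282649e-01, -2.12953010e-01,
         3.09064786e+02],
       [-9.99230913e-01, -3.73226177e-02,  1.20252065e-02,
        -2.43308526e+01],
       [ 3.79203664e-03,  2.13258553e-01,  9.76988439e-01,
         1.27140058e+03],
       [ 0.00000000e+00,  0.00000000e+00,  0.00000000e+00,
         1.00000000e+00]])}
side {'K': array([[438.22294224,   0.        , 320.69146941],
       [  0.        , 438.22294224, 237.0852229 ],
       [  0.        ,   0.        ,   1.        ]]), 'cam_to_world': array([[ 9.71404669e-01,  1.50434906e-01, -1.83690792e-01,
         4.02386248e+02],
       [-2.37181752e-01,  5.79471895e-01, -7.79716063e-01,
        -6.70542419e+02],
       [-1.08528610e-02,  8.00987929e-01,  5.98582119e-01,
         5.93747512e+02],
       [ 0.00000000e+00,  0.00000000e+00,  0.00000000e+00,
         1.00000000e+00]])}
```

View pics/top0.png

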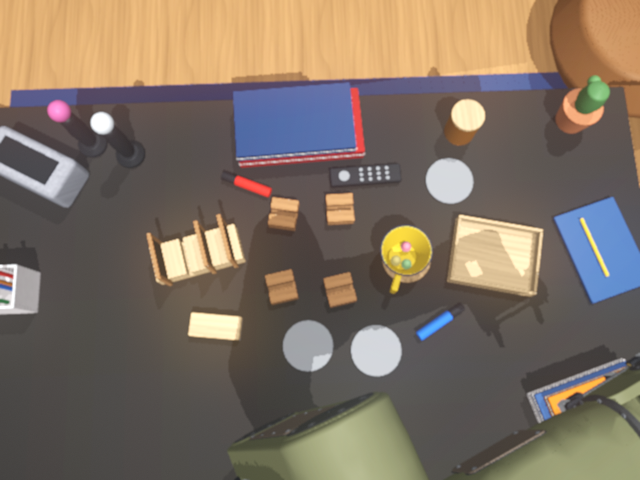

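View pics/side0.png

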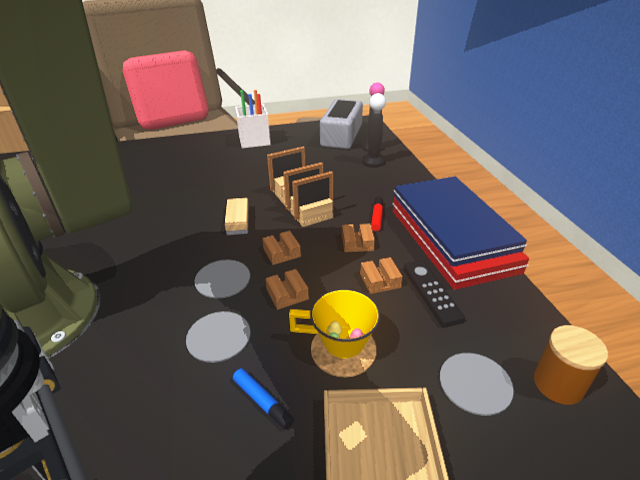

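Top view: three slates stand in the rack, at about (155,258), (203,245) and (227,236). There are four stands, at (284,213), (340,209), (282,287) and (340,290). The yellow mug with its eggs is at (406,253) with its handle at (396,284), and the tray is at (497,256). Four things are coaster-shaped: the grey discs at (449,181), (308,346) and (376,351), and the cork one under the mug in the side view at (343,352). The cork disc is the one meant. I'll confirm this in an enlarged crop.

```bash
cat > h.py <<'E'
import numpy as np,cv2
from cell import manip,camera,get_calibration
def w(name,u,v,z,c=None):
    c=c or get_calibration(name);K=c["K"];T=c["cam_to_world"]
    d=T[:3,:3]@np.array([(u-K[0,2])/K[0,0],-(v-K[1,2])/K[1,1],-1]);o=T[:3,3]
    return (o+d*(z-o[2])/d[2])[:2]
def px(name,P,c=None):
    c=c or get_calibration(name);K=c["K"];T=c["cam_to_world"]
    q=T[:3,:3].T@(np.asarray(P,float)-T[:3,3]);return np.array([K[0,2]-K[0,0]*q[0]/q[2],K[1,2]+K[1,1]*q[1]/q[2]])
def crop(im,x,y,ww,hh,f,fn): cv2.imwrite(fn,cv2.resize(im[y:y+hh,x:x+ww,::-1],None,fx=f,fy=f,interpolation=cv2.INTER_CUBIC))
E
python3 - <<'E'
from h import *
t=cv2.imread("pics/top0.png")[:,:,::-1]
crop(t,140,180,220,140,3.6,"pics/t1.png")
s=cv2.imread("pics/side0.png")[:,:,::-1]
a=cv2.resize(t[215:305,370:550],None,fx=4.4,fy=4.4,interpolation=cv2.INTER_CUBIC)[:,:400*2]
crop(t,370,200,180,110,4.4,"pics/t2.png")
E
```

```text
(no output)
```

View pics/t1.png

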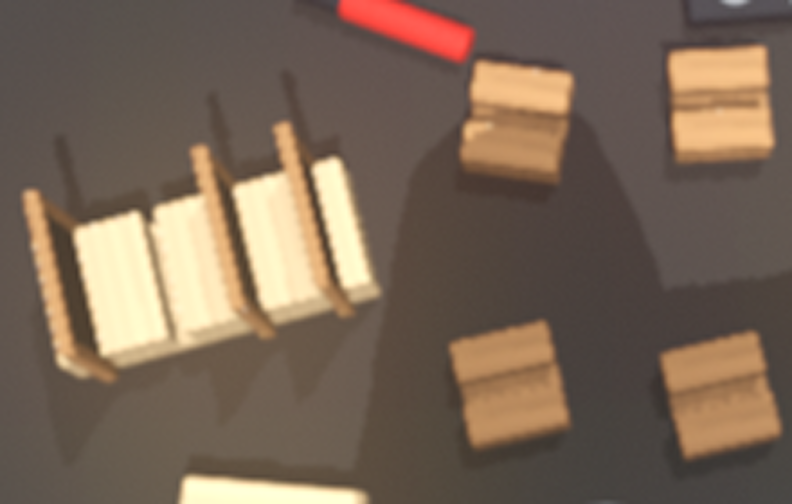

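View pics/t2.png

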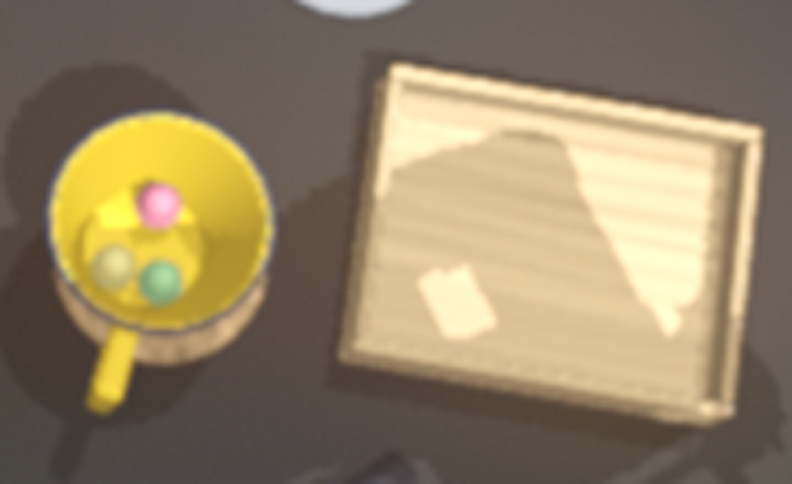

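The crops show three slates in the rack; the slot between the left and middle slates, at crop (150,290), is empty. The mug, with three eggs (pink, yellow, green), stands on the cork disc, which settles the coaster. Next I'll turn the pixels into positions.

```bash
python3 - <<'E'
from h import *
np.set_printoptions(precision=1,suppress=True)
a=lambda u,v,z:w("top",140+u/3.6-.36,180+v/3.6-.36,z)
b=lambda u,v,z:w("top",370+u/4.4-.39,200+v/4.4-.39,z)
print("foot",px("top",(309,-24,0)))
S=dict(s0=[(478,62),(573,70),(560,183),(462,170)],s1=[(668,48),(766,45),(772,158),(678,162)],s2=[(450,342),(546,322),(570,430),(474,447)],s3=[(660,354),(756,332),(780,435),(688,458)])
for k,c in S.items():
    P=np.array([a(*p,30) for p in c]);d=np.roll(P,-1,0)-P
    print(k,P.mean(0),np.linalg.norm(d,axis=1),np.degrees(np.arctan2(d[:,1],d[:,0])),"grip")
for n,l in dict(A=[(33,193),(68,357)],B=[(200,150),(240,312)],C=[(284,125),(322,293)]).items():
    P=np.array([a(*p,112) for p in l]);d=P[0]-P[1];print(n,P.mean(0),np.linalg.norm(d),np.degrees(np.arctan2(d[1],d[0])))
print("rackTR,BR",a(338,158,47),a(376,288,47))
P=np.array([a(75,230,47),a(338,158,47),a(376,288,47),a(112,358,47)]);print(P,P.mean(0))
P=np.array([b(*p,34) for p in[(390,63),(763,128),(728,418),(342,357)]]);d=np.roll(P,-1,0)-P
print("tray",P.mean(0),np.linalg.norm(d,axis=1),np.degrees(np.arctan2(d[:,1],d[:,0])))
m=b(161,221,72);hnd=b(105,395,62);print("mug",m,hnd,np.linalg.norm(hnd-m),np.degrees(np.arctan2(*(hnd-m)[::-1])))
E
```

```text
foot [326.5 368.2]
s0 [654.6  59.9] [60.3 73.8 61.8 70.8] [-97.2 172.1  80.1  -9.1] grip
s1 [661.5 -67.8] [62.1 73.9 58.9 74.7] [ -90.3 -179.8   90.3    2.6] grip
s2 [487.9  68.6] [60.  68.3 59.  66.4] [ -80.2 -169.1   97.9   11.8] grip
s3 [477.1 -59.8] [60.5 64.9 57.6 65.9] [ -79.2 -169.7  101.8   12.8] grip
A [550.5 325.7] 99.8261123799397 13.133875959985525
B [572.7 228.4] 99.93326653124089 13.88668556044252
C [584.  180.4] 103.36351966465018 12.322784913424947
rackTR,BR [630.4 170.3] [547.9 147.4]
[[591.1 331. ]
 [630.4 170.3]
 [547.9 147.4]
 [511.  306.8]] [570.1 238.9]
tray [ 541.7 -409.2] [191.7 151.3 193.1 155.3] [-102.5  166.6   78.7  -13.9]
mug [ 551.2 -205. ] [ 468.  -173.4] 88.99550961174737 159.20224853418094
```

```bash
cat >> h.py <<'E'
def go(x,y,z,psi=None):
    "tool-frame shift (m) at the present yaw, and yaw turn (rad, tool sign) to a target in mm/deg"
    s=manip.read_state();p=s["eef_pos"];a=s["eef_rot"][2];d=np.array([x,y,z])-p
    t=np.array([np.cos(a)*d[0]+np.sin(a)*d[1],np.sin(a)*d[0]-np.cos(a)*d[1],-d[2]])/1e3
    print("clk %.1f pos"%s["clock"],p.round(1),"yaw %.2f"%np.degrees(a),"gap %.1f"%s["finger_gap"],"F",s["wrist_force"].round(1),"| shift",t.round(4),"turn",None if psi is None else round(np.radians(np.degrees(a)-psi),3),"j6 %.2f"%s["joints"][5])
E
python3 -c "
from h import *
go(560,100,300)"
```

```text
clk 0.1 pos [ 247.9 -490.7  205. ] yaw 26.80 gap 94.3 F [ 0.1 -0.3 -0.9] | shift [ 0.5449 -0.3865 -0.095 ] turn None j6 -0.07
```

Request:
arm_command(targets=[{"hand": -0.15, "x": 0.034, "y": -0.024, "z": -0.006}, {"hand": -0.15, "x": 0.034, "y": -0.024, "z": -0.006}, {"hand": -0.15, "x": 0.034, "y": -0.024, "z": -0.006}, {"hand": -0.15, "x": 0.034, "y": -0.024, "z": -0.006}, {"hand": -0.15, "x": 0.034, "y": -0.024, "z": -0.006}, {"hand": -0.15, "x": 0.034, "y": -0.024, "z": -0.006}, {"hand": -0.15, "x": 0.034, "y": -0.024, "z": -0.006}, {"hand": -0.15, "x": 0.034, "y": -0.024, "z": -0.006}])

```text
schema error: expected keys hand, x, y, z, yaw
```

Request:
arm_command(targets=[{"hand": -0.15, "x": 0.034, "y": -0.024, "z": -0.006}, {"hand": -0.15, "x": 0.034, "y": -0.024, "z": -0.006}, {"hand": -0.15, "x": 0.034, "y": -0.024, "z": -0.006}, {"hand": -0.15, "x": 0.034, "y": -0.024, "z": -0.006}, {"hand": -0.15, "x": 0.034, "y": -0.024, "z": -0.006}, {"hand": -0.15, "x": 0.034, "y": -0.024, "z": -0.006}, {"hand": -0.15, "x": 0.034, "y": -0.024, "z": -0.006}, {"hand": -0.15, "x": 0.034, "y": -0.024, "z": -0.006}, {"hand": -0.15}, {"hand": -0.15}])

```text
schema error: expected keys hand, x, y, z, yaw
```

```bash
python3 - <<'E'
from h import *
go(560,100,300,13)
c=get_calibration("wrist");cv2.imwrite("pics/w1.png",camera("wrist")[:,:,::-1]);np.savez("w1.npz",**c);print(c)
for n,P in dict(s0=(657,60,30),s1=(665,-68,30),s2=(489,69,30),s3=(478,-60,30),rack=(570,239,47)).items():print(n,px("wrist",P,c))
E
```

```text
clk 0.1 pos [ 247.9 -490.7  205. ] yaw 26.80 gap 94.3 F [ 0.1 -0.3 -0.9] | shift [ 0.5449 -0.3865 -0.095 ] turn 0.241 j6 -0.07
{'K': array([[370.3318201 ,   0.        , 324.32570582],
       [  0.        , 370.3318201 , 240.23659029],
       [  0.        ,   0.        ,   1.        ]]), 'cam_to_world': array([[ 4.48912638e-01,  8.65780240e-01,  2.21138011e-01,
         3.11182344e+02],
       [-8.93574600e-01,  4.35327868e-01,  1.09608769e-01,
        -4.59061889e+02],
       [-1.37043293e-03, -2.46808072e-01,  9.69063413e-01,
         3.85740330e+02],
       [ 0.00000000e+00,  0.00000000e+00,  0.00000000e+00,
         1.00000000e+00]])}
s0 [-215.47243728 -834.07126092]
s1 [   9.48084438 -694.36415683]
s2 [-261.47070303 -465.36712355]
s3 [ -70.00220099 -328.99302059]
rack [-641.17682806 -924.12628677]
```

View pics/w1.png

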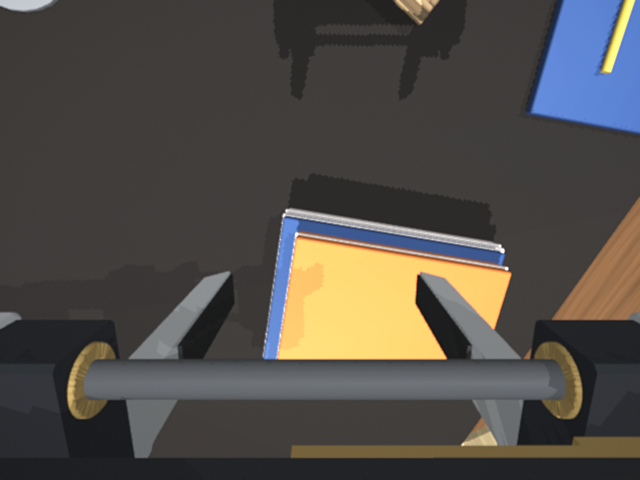

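That picture was taken before any move: both calls were refused because every row needs all five keys. It shows only a book under the hand. I'll resend the moves in full.

Request:
arm_command(targets=[{"hand": -0.15, "x": 0.034, "y": -0.024, "z": -0.006, "yaw": 0}, {"hand": -0.15, "x": 0.034, "y": -0.024, "z": -0.006, "yaw": 0}, {"hand": -0.15, "x": 0.034, "y": -0.024, "z": -0.006, "yaw": 0}, {"hand": -0.15, "x": 0.034, "y": -0.024, "z": -0.006, "yaw": 0}, {"hand": -0.15, "x": 0.034, "y": -0.024, "z": -0.006, "yaw": 0}, {"hand": -0.15, "x": 0.034, "y": -0.024, "z": -0.006, "yaw": 0}, {"hand": -0.15, "x": 0.034, "y": -0.024, "z": -0.006, "yaw": 0}, {"hand": -0.15, "x": 0.034, "y": -0.024, "z": -0.006, "yaw": 0}])

```text
clock: 0.95
eef_pos: [404.6, -195.2, 253.7]
eef_rot: [3.142, -0.0, 0.468]
wrist_force: [0.7, -0.8, 0.1]
finger_gap: 40.0
finger_force: 0.0
```

Request:
arm_command(targets=[{"hand": -0.15, "x": 0.034, "y": -0.024, "z": -0.006, "yaw": 0}, {"hand": -0.15, "x": 0.034, "y": -0.024, "z": -0.006, "yaw": 0}, {"hand": -0.15, "x": 0.034, "y": -0.024, "z": -0.006, "yaw": 0}, {"hand": -0.15, "x": 0.02, "y": -0.024, "z": -0.006, "yaw": 0}, {"hand": -0.15, "x": 0.0, "y": -0.024, "z": -0.006, "yaw": 0}, {"hand": -0.15, "x": 0.0, "y": -0.024, "z": -0.006, "yaw": 0.12}, {"hand": -0.15, "x": 0, "y": 0, "z": 0, "yaw": 0.12}, {"hand": -0.15, "x": 0, "y": 0, "z": 0, "yaw": 0}, {"hand": -0.15, "x": 0, "y": 0, "z": 0, "yaw": 0}])

```text
clock: 1.85
eef_pos: [448.2, -13.5, 289.2]
eef_rot: [-3.141, 0.0, 0.231]
wrist_force: [-0.1, -0.2, 0.9]
finger_gap: 39.9
finger_force: 0.0
```

```bash
cat > snap.py <<'E'
import sys
from h import *
c=get_calibration("wrist");cv2.imwrite(f"pics/{sys.argv[1]}.png",camera("wrist")[:,:,::-1]);np.savez(sys.argv[1]+".npz",**c)
for n,P in dict(s0=(657,60,30),s1=(665,-68,30),s2=(489,69,30),s3=(478,-60,30),rack=(570,239,47)).items():print(n,px("wrist",P,c))
E
python3 -c "
from h import *
go(560,100,300,13)";python3 snap.py w2
```

```text
clk 1.9 pos [448.2 -13.5 289.2] yaw 13.24 gap 39.9 F [-0.1 -0.2  0.9] | shift [ 0.1349 -0.0848 -0.0108] turn 0.004 j6 1.23
s0 [301.38497106  -0.72239113]
s1 [420.36952391  21.79222894]
s2 [263.08490472 156.71696083]
s3 [368.27106459 191.26266553]
rack [113.87128172  41.09592877]
```

Request:
arm_command(targets=[{"hand": -0.15, "x": 0.03, "y": -0.04, "z": -0.02, "yaw": 0}, {"hand": -0.15, "x": 0.03, "y": -0.03, "z": -0.02, "yaw": 0}, {"hand": -0.15, "x": 0.0, "y": 0, "z": 0, "yaw": 0}, {"hand": -0.15, "x": 0, "y": 0, "z": 0, "yaw": 0}])

```text
clock: 2.3
eef_pos: [489.5, 65.1, 327.3]
eef_rot: [-3.142, 0.001, 0.23]
wrist_force: [0.2, -0.3, -1.0]
finger_gap: 40.1
finger_force: 0.0
```

```bash
python3 snap.py w3; python3 -c "
from h import *
crop(cv2.imread('pics/w3.png')[:,:,::-1],0,0,480,320,1.66,'pics/w3c.png')"
```

```text
s0 [360.42984898  66.43826671]
s1 [465.10315412  85.51128009]
s2 [321.3787012  201.56758707]
s3 [414.43594773 231.53673327]
rack [195.71910362 104.33095557]
```

View pics/w3c.png

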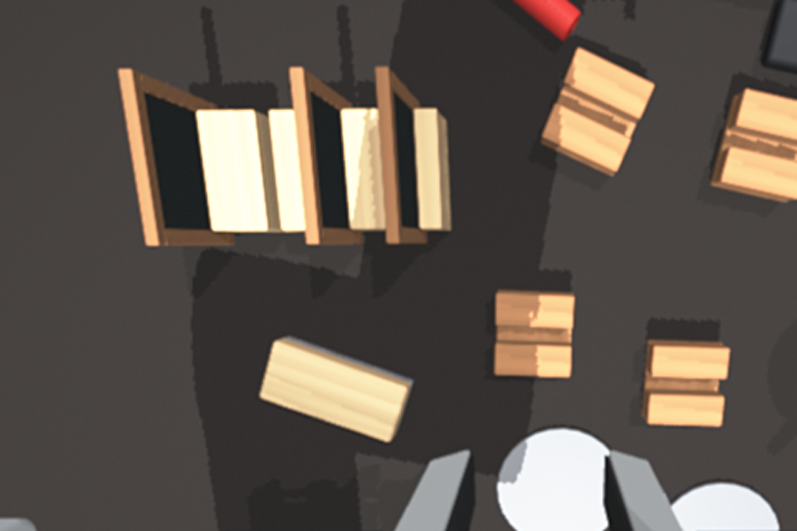

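```bash
python3 - <<'E'
from h import *
np.set_printoptions(precision=1,suppress=True)
c=dict(np.load("w3.npz"))
a=lambda p,z:w("wrist",p[0]/1.66-.2,p[1]/1.66-.2,z,c)
S=dict(s0=[(577,47),(654,85),(614,174),(543,140)],s1=[(745,89),None,(783,199),(712,184)],s2=[(496,291),(575,293),(571,377),(495,374)],s3=[(648,342),(729,347),(723,426),(648,421)])
for k,q in S.items():
    if None in q: 
        P=np.array([a(p,30) for p in q if p]); print(k,P,P[[0,2]]-P[[2,1]]);continue
    P=np.array([a(p,30) for p in q]);d=np.roll(P,-1,0)-P
    print(k,P.mean(0),np.linalg.norm(d,axis=1),np.degrees(np.arctan2(d[:,1],d[:,0])))
for n,l in dict(A=[(126,69),(153,245)],B=[(296,67),(312,243)],C=[(382,67),(394,243)]).items():
    P=np.array([a(p,112) for p in l]);d=P[0]-P[1];print(n,P.mean(0),np.linalg.norm(d),np.degrees(np.arctan2(d[1],d[0])))
P=np.array([a(p,47) for p in [(437,109),(450,230)]]);d=P[0]-P[1];print("rack right",P,np.linalg.norm(d),np.degrees(np.arctan2(d[1],d[0])))
E
```

```text
s0 [655.6  60.9] [60.2 65.3 57.1 65.1] [-100.7  169.    79.    -8.3]
s1 [[694.2 -37.8]
 [629.4 -88.1]
 [627.6 -33.8]] [[66.6 -4. ]
 [-1.8 54.3]]
s2 [489.4  68.8] [60.7 66.1 60.5 65.2] [ -78.4 -168.8  100.8   11.4]
s3 [477.8 -59. ] [63.9 64.8 61.2 64.6] [ -80.5 -166.8   99.1   15.6]
A [550.8 327. ] 99.83418891037195 13.22166686862746
B [574.4 230.3] 99.67366433248142 13.20898806734486
C [585.8 180.9] 99.67577521754842 13.760717618687037
rack right [[629.2 169.8]
 [552.1 145.6]] 80.8308716486106 17.3998813298509
```

The w3 crop shows all three slates edge-on at (140,157), (304,155) and (388,155), and stands s0 (599,110), s1 (755,145), s2 (534,334) and s3 (686,384). Sizes match within about 2 mm and both cameras agree. I'll take slate C first, to s3.

Request:
arm_command(targets=[{"hand": -0.15, "x": 0.03, "y": -0.023, "z": 0.02, "yaw": 0}, {"hand": -0.15, "x": 0.03, "y": -0.023, "z": 0.03, "yaw": 0}, {"hand": -0.15, "x": 0.03, "y": -0.023, "z": 0.03, "yaw": 0}, {"hand": -0.15, "x": 0.0295, "y": -0.0215, "z": 0.03, "yaw": 0}, {"hand": -0.15, "x": 0, "y": 0, "z": 0.03, "yaw": 0}, {"hand": -0.15, "x": 0, "y": 0, "z": 0.0, "yaw": 0}, {"hand": -0.15, "x": 0, "y": 0, "z": 0.0, "yaw": 0}])

```text
clock: 3.05
eef_pos: [585.2, 179.0, 188.7]
eef_rot: [3.141, 0.0, 0.227]
wrist_force: [-0.3, 0.6, 1.4]
finger_gap: 40.0
finger_force: 0.0
```

```bash
python3 -c "
from h import *
go(585.3,180.7,67,13.3)
c=get_calibration('wrist');im=camera('wrist');np.savez('w4.npz',**c)
cv2.imwrite('pics/w4.png',im[:,:,::-1])
for p in [(574,229.5,112),(585.3,180.7,112)]:print(px('wrist',p,c))
crop(im,40,60,560,420,1,'pics/w4c.png')"
```

```text
clk 3.0 pos [585.2 179.  188.7] yaw 13.00 gap 40.0 F [-0.3  0.6  1.4] | shift [ 0.0005 -0.0016  0.1217] turn -0.005 j6 1.58
[252.53756029 246.73575613]
[322.02875467 246.55083658]
```

View pics/w4c.png

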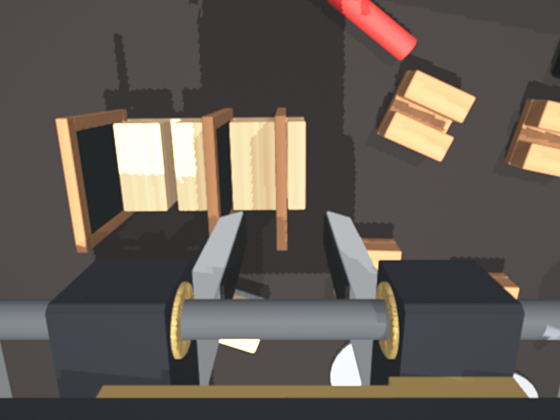

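Slate C is edge-on at crop (281,180), centred between the fingers as predicted. I'll descend and grip.

Request:
arm_command(newtons=25, targets=[{"hand": -0.15, "x": 0.0, "y": -0.0015, "z": 0.03, "yaw": -0.005}, {"hand": -0.15, "x": 0, "y": 0, "z": 0.03, "yaw": 0}, {"hand": -0.15, "x": 0, "y": 0, "z": 0.03, "yaw": 0}, {"hand": -0.15, "x": 0, "y": 0, "z": 0.03, "yaw": 0}, {"hand": -0.15, "x": 0, "y": 0, "z": 0.0, "yaw": 0}, {"hand": -1, "x": 0, "y": 0, "z": 0.0, "yaw": 0}, {"hand": -1, "x": 0, "y": 0, "z": 0.0, "yaw": 0}, {"hand": -1, "x": 0, "y": 0, "z": 0.0, "yaw": 0}, {"hand": -1, "x": 0, "y": 0, "z": 0.0, "yaw": 0}])

```text
clock: 4.0
eef_pos: [585.5, 181.8, 69.3]
eef_rot: [-3.142, -0.002, 0.233]
wrist_force: [0.0, -0.2, 0.2]
finger_gap: 11.2
finger_force: 0.0
```

Request:
arm_command(targets=[{"hand": -1, "x": 0, "y": 0, "z": -0.015, "yaw": 0}, {"hand": -1, "x": 0, "y": 0, "z": -0.02, "yaw": 0}, {"hand": -1, "x": 0, "y": 0, "z": -0.02, "yaw": 0}, {"hand": -1, "x": 0, "y": 0, "z": -0.02, "yaw": 0}, {"hand": -1, "x": 0, "y": 0, "z": -0.025, "yaw": 0}, {"hand": -1, "x": 0, "y": 0, "z": -0.02, "yaw": 0}, {"hand": -1, "x": 0, "y": 0, "z": 0, "yaw": 0}, {"hand": -1, "x": 0, "y": 0, "z": 0, "yaw": 0}])

```text
clock: 4.8
eef_pos: [584.9, 181.7, 188.1]
eef_rot: [-3.142, -0.0, 0.233]
wrist_force: [-0.1, -0.0, -1.2]
finger_gap: 8.0
finger_force: 25.0
```

```bash
python3 -c "
from h import *
go(477.8,-59.4,185,101.5)"
```

```text
clk 4.8 pos [584.9 181.7 188.1] yaw 13.34 gap 8.0 F [-0.1 -0.  -1.2] | shift [-0.1598  0.2099  0.0031] turn -1.539 j6 1.58
```

Request:
arm_command(targets=[{"hand": -1, "x": -0.01, "y": 0.015, "z": 0, "yaw": 0}, {"hand": -1, "x": -0.02, "y": 0.03, "z": 0, "yaw": 0}, {"hand": -1, "x": -0.03, "y": 0.035, "z": 0, "yaw": 0}, {"hand": -1, "x": -0.03, "y": 0.035, "z": 0, "yaw": 0}, {"hand": -1, "x": -0.03, "y": 0.035, "z": 0, "yaw": 0}, {"hand": -1, "x": -0.02, "y": 0.03, "z": 0, "yaw": 0}, {"hand": -1, "x": -0.02, "y": 0.03, "z": 0, "yaw": 0}, {"hand": -1, "x": 0, "y": 0, "z": 0, "yaw": 0}])

```text
clock: 5.6
eef_pos: [476.2, -62.2, 187.0]
eef_rot: [-3.141, 0.002, 0.229]
wrist_force: [-0.1, 0.4, -1.1]
finger_gap: 7.8
finger_force: 25.0
```

Request:
arm_command(targets=[{"hand": -1, "x": 0, "y": 0, "z": 0, "yaw": -0.14}, {"hand": -1, "x": 0, "y": 0, "z": 0, "yaw": -0.14}, {"hand": -1, "x": 0, "y": 0, "z": 0, "yaw": -0.14}, {"hand": -1, "x": 0, "y": 0, "z": 0, "yaw": -0.14}, {"hand": -1, "x": 0, "y": 0, "z": 0, "yaw": -0.14}, {"hand": -1, "x": 0, "y": 0, "z": 0, "yaw": -0.14}, {"hand": -1, "x": 0, "y": 0, "z": 0, "yaw": -0.14}, {"hand": -1, "x": 0, "y": 0, "z": 0, "yaw": -0.14}, {"hand": -1, "x": 0, "y": 0, "z": 0, "yaw": -0.14}, {"hand": -1, "x": 0, "y": 0, "z": 0, "yaw": -0.14}])

```text
clock: 6.6
eef_pos: [477.4, -58.9, 186.9]
eef_rot: [-3.14, -0.001, 1.639]
wrist_force: [-0.4, -0.1, -1.5]
finger_gap: 8.0
finger_force: 25.0
```

Request:
arm_command(targets=[{"hand": -1, "x": 0, "y": 0, "z": 0, "yaw": -0.14}, {"hand": -1, "x": 0, "y": 0, "z": 0, "yaw": 0}, {"hand": -1, "x": 0, "y": 0, "z": 0, "yaw": 0}, {"hand": -1, "x": 0, "y": 0, "z": 0, "yaw": 0}])

```text
clock: 7.0
eef_pos: [477.7, -59.3, 187.6]
eef_rot: [-3.141, -0.0, 1.77]
wrist_force: [-0.4, -0.5, -1.4]
finger_gap: 8.0
finger_force: 25.0
```

```bash
python3 -c "
from h import *
go(477.8,-59.4,65,101.5)
c=get_calibration('wrist');im=camera('wrist');np.savez('w5.npz',**c)
cv2.imwrite('pics/w5.png',im[:,:,::-1])
print(px('wrist',(477.8,-59.4,30),c))
im2=camera('side');crop(im2,220,200,220,180,2.5,'pics/s5.png')
crop(im,90,120,460,360,1.5,'pics/w5c.png')"
```

```text
clk 7.0 pos [477.7 -59.3 187.6] yaw 101.40 gap 8.0 F [-0.4 -0.5 -1.4] | shift [-1.000e-04  1.000e-04  1.226e-01] turn -0.002 j6 -0.40
[325.41380198 224.88973695]
```

View pics/w5c.png

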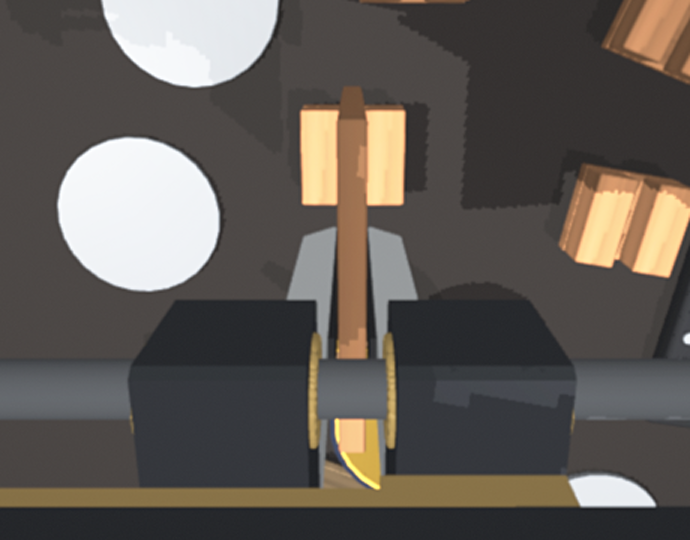

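Stand s3 at (353,155) and the slate at (352,150) line up. I'll lower it.

Request:
arm_command(targets=[{"hand": -1, "x": 0, "y": 0, "z": 0.03, "yaw": 0}, {"hand": -1, "x": 0, "y": 0, "z": 0.03, "yaw": 0}, {"hand": -1, "x": 0, "y": 0, "z": 0.03, "yaw": 0}, {"hand": -1, "x": 0, "y": 0, "z": 0.015, "yaw": 0}, {"hand": -1, "x": 0, "y": 0, "z": 0.005, "yaw": 0}, {"hand": -1, "x": 0, "y": 0, "z": 0.004, "yaw": 0}, {"hand": -1, "x": 0, "y": 0, "z": 0, "yaw": 0}, {"hand": -1, "x": 0, "y": 0, "z": 0, "yaw": 0}])

```text
clock: 7.9
eef_pos: [478.2, -59.6, 74.8]
eef_rot: [3.14, 0.0, 1.773]
wrist_force: [-0.7, -1.3, -1.1]
finger_gap: 7.7
finger_force: 25.0
```

Request:
arm_command(targets=[{"hand": -1, "x": 0, "y": 0, "z": 0.003, "yaw": 0}, {"hand": -1, "x": 0, "y": 0, "z": 0.002, "yaw": 0}, {"hand": -1, "x": 0, "y": 0, "z": 0, "yaw": 0}])

```text
clock: 8.2
eef_pos: [477.7, -59.5, 68.9]
eef_rot: [-3.141, -0.0, 1.773]
wrist_force: [-0.2, 0.5, -1.0]
finger_gap: 7.8
finger_force: 25.0
```

Request:
arm_command(targets=[{"hand": -1, "x": 0, "y": 0, "z": 0.002, "yaw": 0}, {"hand": -1, "x": 0, "y": 0, "z": 0.001, "yaw": 0}, {"hand": -1, "x": 0, "y": 0, "z": 0, "yaw": 0}])

```text
clock: 8.5
eef_pos: [478.5, -59.6, 68.3]
eef_rot: [3.14, 0.001, 1.773]
wrist_force: [-9.8, 1.1, 30.4]
finger_gap: 7.8
finger_force: 25.1
```

Request:
arm_command(targets=[{"hand": -0.15, "x": 0, "y": 0, "z": 0, "yaw": 0}, {"hand": -0.15, "x": 0, "y": 0, "z": 0, "yaw": 0}, {"hand": -0.15, "x": 0, "y": 0, "z": 0, "yaw": 0}, {"hand": -0.15, "x": 0, "y": 0, "z": -0.03, "yaw": 0}, {"hand": -0.15, "x": 0, "y": 0, "z": -0.04, "yaw": 0}, {"hand": -0.15, "x": 0, "y": 0, "z": -0.04, "yaw": 0}, {"hand": -0.15, "x": 0, "y": 0, "z": -0.03, "yaw": 0}, {"hand": -0.15, "x": 0, "y": 0, "z": 0, "yaw": 0}, {"hand": -0.15, "x": 0, "y": 0, "z": 0, "yaw": 0}])

```text
clock: 9.4
eef_pos: [477.7, -59.5, 205.8]
eef_rot: [3.141, 0.0, 1.773]
wrist_force: [0.3, 0.3, -0.7]
finger_gap: 39.5
finger_force: 0.0
```

```bash
python3 -c "
from h import *
go(574.3,230,185,13.3)
im2=camera('side');crop(im2,170,150,300,220,2.6,'pics/s6.png')"
```

```text
clk 9.4 pos [477.7 -59.5 205.8] yaw 101.57 gap 39.5 F [ 0.3  0.3 -0.7] | shift [0.2642 0.1527 0.0208] turn 1.541 j6 -0.40
```

View pics/s6.png

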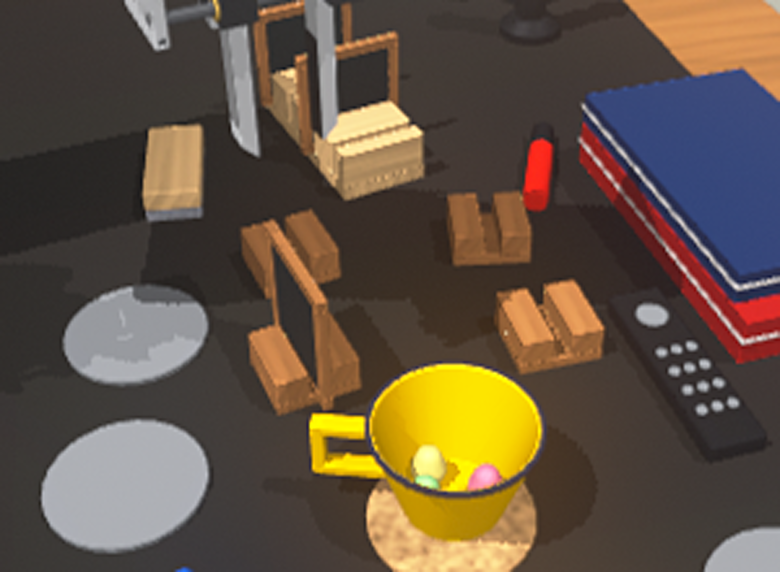

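The first slate stands in the s3 groove, at (300,310). The other two slates are still in the rack. Next is slate B, to s2.

Request:
arm_command(targets=[{"hand": -0.15, "x": 0.038, "y": 0.022, "z": 0, "yaw": 0}, {"hand": -0.15, "x": 0.038, "y": 0.022, "z": 0, "yaw": 0}, {"hand": -0.15, "x": 0.038, "y": 0.022, "z": 0, "yaw": 0}, {"hand": -0.15, "x": 0.038, "y": 0.022, "z": 0, "yaw": 0}, {"hand": -0.15, "x": 0.038, "y": 0.022, "z": 0, "yaw": 0}, {"hand": -0.15, "x": 0.038, "y": 0.022, "z": 0, "yaw": 0}, {"hand": -0.15, "x": 0.036, "y": 0.021, "z": 0, "yaw": 0}, {"hand": -0.15, "x": 0, "y": 0, "z": 0, "yaw": 0.14}, {"hand": -0.15, "x": 0, "y": 0, "z": 0, "yaw": 0.14}, {"hand": -0.15, "x": 0, "y": 0, "z": 0, "yaw": 0.14}])

```text
clock: 10.45
eef_pos: [574.2, 230.0, 203.7]
eef_rot: [-3.139, 0.002, 1.348]
wrist_force: [-0.4, -0.4, -0.6]
finger_gap: 40.1
finger_force: 0.0
```

Request:
arm_command(targets=[{"hand": -0.15, "x": 0, "y": 0, "z": 0, "yaw": 0.14}, {"hand": -0.15, "x": 0, "y": 0, "z": 0, "yaw": 0.14}, {"hand": -0.15, "x": 0, "y": 0, "z": 0, "yaw": 0.14}, {"hand": -0.15, "x": 0, "y": 0, "z": 0, "yaw": 0.14}, {"hand": -0.15, "x": 0, "y": 0, "z": 0, "yaw": 0.14}, {"hand": -0.15, "x": 0, "y": 0, "z": 0, "yaw": 0.14}, {"hand": -0.15, "x": 0, "y": 0, "z": 0, "yaw": 0.14}, {"hand": -0.15, "x": 0, "y": 0, "z": 0, "yaw": 0.14}, {"hand": -0.15, "x": 0, "y": 0, "z": 0, "yaw": 0}, {"hand": -0.15, "x": 0, "y": 0, "z": 0, "yaw": 0}])

```text
clock: 11.45
eef_pos: [574.4, 229.7, 204.8]
eef_rot: [3.141, 0.002, 0.237]
wrist_force: [1.0, -0.0, -0.6]
finger_gap: 40.0
finger_force: 0.0
```

```bash
python3 -c "
from h import *
go(574.3,230,67,13.3)"
```

```text
clk 11.4 pos [574.4 229.7 204.8] yaw 13.58 gap 40.0 F [ 1.  -0.  -0.6] | shift [-1.000e-04 -3.000e-04  1.378e-01] turn 0.005 j6 1.66
```

Request:
arm_command(targets=[{"hand": -0.15, "x": 0, "y": 0, "z": 0.04, "yaw": 0.005}, {"hand": -0.15, "x": 0, "y": 0, "z": 0.04, "yaw": 0}, {"hand": -0.15, "x": 0, "y": 0, "z": 0.03, "yaw": 0}, {"hand": -0.15, "x": 0, "y": 0, "z": 0.026, "yaw": 0}, {"hand": -1, "x": 0, "y": 0, "z": 0.0, "yaw": 0}, {"hand": -1, "x": 0, "y": 0, "z": 0.0, "yaw": 0}, {"hand": -1, "x": 0, "y": 0, "z": 0.0, "yaw": 0}, {"hand": -1, "x": 0, "y": 0, "z": 0.0, "yaw": 0}, {"hand": -1, "x": 0, "y": 0, "z": 0.0, "yaw": 0}, {"hand": -1, "x": 0, "y": 0, "z": 0.0, "yaw": 0}])

```text
clock: 12.45
eef_pos: [575.2, 230.0, 71.4]
eef_rot: [-3.141, -0.002, 0.228]
wrist_force: [-0.3, -0.3, 6.0]
finger_gap: 7.9
finger_force: 25.0
```

Request:
arm_command(targets=[{"hand": -1, "x": 0, "y": 0, "z": -0.015, "yaw": 0}, {"hand": -1, "x": 0, "y": 0, "z": -0.02, "yaw": 0}, {"hand": -1, "x": 0, "y": 0, "z": -0.025, "yaw": 0}, {"hand": -1, "x": 0, "y": 0, "z": -0.025, "yaw": 0}, {"hand": -1, "x": 0, "y": 0, "z": -0.025, "yaw": 0}, {"hand": -1, "x": 0, "y": 0, "z": -0.02, "yaw": 0}, {"hand": -1, "x": 0, "y": 0, "z": 0, "yaw": 0}, {"hand": -1, "x": 0, "y": 0, "z": 0, "yaw": 0}])

```text
clock: 13.25
eef_pos: [574.5, 229.8, 199.9]
eef_rot: [3.142, -0.0, 0.228]
wrist_force: [0.0, -0.6, -1.3]
finger_gap: 8.1
finger_force: 25.0
```

```bash
python3 -c "
from h import *
go(489.4,68.9,185,101.3)"
```

```text
clk 13.2 pos [574.5 229.8 199.9] yaw 13.06 gap 8.1 F [ 0.  -0.6 -1.3] | shift [-0.1192  0.1375  0.0149] turn -1.54 j6 1.66
```

Request:
arm_command(targets=[{"hand": -1, "x": -0.01, "y": 0.013, "z": 0, "yaw": 0}, {"hand": -1, "x": -0.025, "y": 0.03, "z": 0, "yaw": 0}, {"hand": -1, "x": -0.03, "y": 0.033, "z": 0, "yaw": 0}, {"hand": -1, "x": -0.03, "y": 0.033, "z": 0, "yaw": 0}, {"hand": -1, "x": -0.024, "y": 0.0285, "z": 0, "yaw": 0}, {"hand": -1, "x": 0, "y": 0, "z": 0, "yaw": -0.14}, {"hand": -1, "x": 0, "y": 0, "z": 0, "yaw": -0.14}, {"hand": -1, "x": 0, "y": 0, "z": 0, "yaw": -0.14}, {"hand": -1, "x": 0, "y": 0, "z": 0, "yaw": -0.14}, {"hand": -1, "x": 0, "y": 0, "z": 0, "yaw": -0.14}])

```text
clock: 14.25
eef_pos: [489.2, 68.9, 198.7]
eef_rot: [-3.14, 0.001, 0.934]
wrist_force: [-0.9, -0.6, -1.1]
finger_gap: 7.9
finger_force: 25.0
```

Request:
arm_command(targets=[{"hand": -1, "x": 0, "y": 0, "z": 0, "yaw": -0.14}, {"hand": -1, "x": 0, "y": 0, "z": 0, "yaw": -0.14}, {"hand": -1, "x": 0, "y": 0, "z": 0, "yaw": -0.14}, {"hand": -1, "x": 0, "y": 0, "z": 0, "yaw": -0.14}, {"hand": -1, "x": 0, "y": 0, "z": 0, "yaw": -0.14}, {"hand": -1, "x": 0, "y": 0, "z": 0, "yaw": -0.14}, {"hand": -1, "x": 0, "y": 0, "z": 0, "yaw": 0}, {"hand": -1, "x": 0, "y": 0, "z": 0, "yaw": 0}, {"hand": -1, "x": 0, "y": 0, "z": 0, "yaw": 0}])

```text
clock: 15.15
eef_pos: [489.6, 69.0, 199.6]
eef_rot: [-3.141, -0.0, 1.765]
wrist_force: [-0.4, -0.4, -1.4]
finger_gap: 7.8
finger_force: 25.0
```

```bash
python3 -c "
from h import *
go(489.4,68.9,77,101.3)
c=get_calibration('wrist');im=camera('wrist');print(px('wrist',(489.4,68.9,30),c))
crop(im,150,120,360,240,1.6,'pics/w7c.png')"
```

```text
clk 15.2 pos [489.6  69.  199.6] yaw 101.10 gap 7.8 F [-0.4 -0.4 -1.4] | shift [-1.000e-04 -2.000e-04  1.226e-01] turn -0.004 j6 -0.13
[325.07230156 222.21810605]
```

View pics/w7c.png

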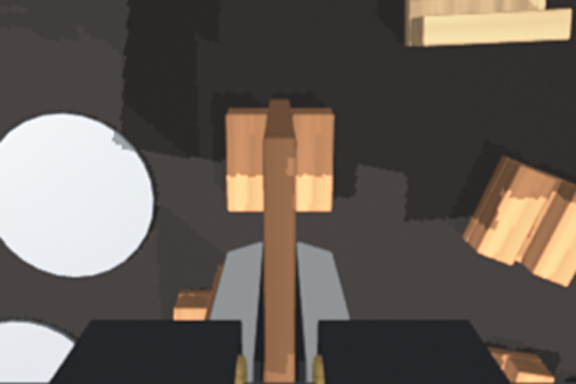

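Stand s2 at (279,160) and the slate at (279,160) are aligned. I'll lower it.

Request:
arm_command(targets=[{"hand": -1, "x": 0, "y": 0, "z": 0.03, "yaw": 0}, {"hand": -1, "x": 0, "y": 0, "z": 0.04, "yaw": 0}, {"hand": -1, "x": 0, "y": 0, "z": 0.03, "yaw": 0}, {"hand": -1, "x": 0, "y": 0, "z": 0.02, "yaw": 0}, {"hand": -1, "x": 0, "y": 0, "z": 0.007, "yaw": 0}, {"hand": -1, "x": 0, "y": 0, "z": 0.002, "yaw": 0}, {"hand": -1, "x": 0, "y": 0, "z": 0.001, "yaw": 0}, {"hand": -1, "x": 0, "y": 0, "z": 0.001, "yaw": 0}, {"hand": -1, "x": 0, "y": 0, "z": 0, "yaw": 0}])

```text
clock: 16.1
eef_pos: [490.1, 69.0, 69.7]
eef_rot: [3.14, 0.0, 1.768]
wrist_force: [-1.4, -0.2, -1.0]
finger_gap: 8.4
finger_force: 25.0
```

Request:
arm_command(targets=[{"hand": -1, "x": 0, "y": 0, "z": 0.001, "yaw": 0}, {"hand": -1, "x": 0, "y": 0, "z": 0.001, "yaw": 0}, {"hand": -1, "x": 0, "y": 0, "z": 0.0, "yaw": 0}])

```text
clock: 16.4
eef_pos: [490.1, 69.0, 67.4]
eef_rot: [3.141, 0.0, 1.768]
wrist_force: [-0.7, -0.4, 2.8]
finger_gap: 7.5
finger_force: 25.0
```

Request:
arm_command(targets=[{"hand": -0.15, "x": 0, "y": 0, "z": 0, "yaw": 0}, {"hand": -0.15, "x": 0, "y": 0, "z": 0, "yaw": 0}, {"hand": -0.15, "x": 0, "y": 0, "z": 0, "yaw": 0}, {"hand": -0.15, "x": 0, "y": 0, "z": -0.03, "yaw": 0}, {"hand": -0.15, "x": 0, "y": 0, "z": -0.04, "yaw": 0}, {"hand": -0.15, "x": 0, "y": 0, "z": -0.04, "yaw": 0}, {"hand": -0.15, "x": 0, "y": 0, "z": -0.03, "yaw": 0}, {"hand": -0.15, "x": 0, "y": 0, "z": 0, "yaw": 0}, {"hand": -0.15, "x": 0, "y": 0, "z": 0, "yaw": 0}])

```text
clock: 17.3
eef_pos: [489.8, 69.0, 206.9]
eef_rot: [3.141, 0.0, 1.768]
wrist_force: [-0.3, -0.2, -0.1]
finger_gap: 39.8
finger_force: 0.0
```

```bash
python3 -c "
from h import *
go(550.8,326.8,185,13.3)"
```

```text
clk 17.3 pos [489.8  69.  206.9] yaw 101.29 gap 39.8 F [-0.3 -0.2 -0.1] | shift [0.2409 0.1103 0.0219] turn 1.536 j6 -0.13
```

Request:
arm_command(targets=[{"hand": -0.15, "x": 0.04, "y": 0.018, "z": 0, "yaw": 0}, {"hand": -0.15, "x": 0.04, "y": 0.018, "z": 0, "yaw": 0}, {"hand": -0.15, "x": 0.04, "y": 0.018, "z": 0, "yaw": 0}, {"hand": -0.15, "x": 0.04, "y": 0.018, "z": 0, "yaw": 0}, {"hand": -0.15, "x": 0.04, "y": 0.018, "z": 0, "yaw": 0}, {"hand": -0.15, "x": 0.04, "y": 0.02, "z": 0, "yaw": 0}, {"hand": -0.15, "x": 0.001, "y": 0, "z": 0, "yaw": 0.14}, {"hand": -0.15, "x": 0, "y": 0, "z": 0, "yaw": 0.14}, {"hand": -0.15, "x": 0, "y": 0, "z": 0, "yaw": 0.14}, {"hand": -0.15, "x": 0, "y": 0, "z": 0, "yaw": 0.14}])

```text
clock: 18.3
eef_pos: [550.0, 326.8, 204.8]
eef_rot: [-3.14, 0.002, 1.202]
wrist_force: [0.4, -0.1, -0.2]
finger_gap: 40.1
finger_force: 0.0
```

Request:
arm_command(targets=[{"hand": -0.15, "x": 0, "y": 0, "z": 0, "yaw": 0.14}, {"hand": -0.15, "x": 0, "y": 0, "z": 0, "yaw": 0.14}, {"hand": -0.15, "x": 0, "y": 0, "z": 0, "yaw": 0.14}, {"hand": -0.15, "x": 0, "y": 0, "z": 0, "yaw": 0.14}, {"hand": -0.15, "x": 0, "y": 0, "z": 0, "yaw": 0.14}, {"hand": -0.15, "x": 0, "y": 0, "z": 0, "yaw": 0.14}, {"hand": -0.15, "x": 0, "y": 0, "z": 0, "yaw": 0.136}, {"hand": -0.15, "x": 0, "y": 0, "z": 0, "yaw": 0}, {"hand": -0.15, "x": 0, "y": 0, "z": 0, "yaw": 0}])

```text
clock: 19.2
eef_pos: [550.2, 326.7, 205.7]
eef_rot: [3.141, 0.002, 0.236]
wrist_force: [-0.2, 1.0, -0.3]
finger_gap: 39.8
finger_force: 0.0
```

```bash
python3 -c "
from h import *
go(550.8,326.8,69,13.3)"
```

```text
clk 19.2 pos [550.2 326.7 205.7] yaw 13.52 gap 39.8 F [-0.2  1.  -0.3] | shift [6.000e-04 1.000e-04 1.367e-01] turn 0.004 j6 1.81
```

Request:
arm_command(targets=[{"hand": -0.15, "x": 0, "y": 0, "z": 0.04, "yaw": 0.004}, {"hand": -0.15, "x": 0, "y": 0, "z": 0.04, "yaw": 0}, {"hand": -0.15, "x": 0, "y": 0, "z": 0.03, "yaw": 0}, {"hand": -0.15, "x": 0, "y": 0, "z": 0.026, "yaw": 0}, {"hand": -1, "x": 0, "y": 0, "z": 0.0, "yaw": 0}, {"hand": -1, "x": 0, "y": 0, "z": 0.0, "yaw": 0}, {"hand": -1, "x": 0, "y": 0, "z": 0.0, "yaw": 0}, {"hand": -1, "x": 0, "y": 0, "z": 0.0, "yaw": 0}, {"hand": -1, "x": 0, "y": 0, "z": 0.0, "yaw": 0}, {"hand": -1, "x": 0, "y": 0, "z": 0.0, "yaw": 0}])

```text
clock: 20.2
eef_pos: [551.0, 327.1, 72.4]
eef_rot: [-3.141, -0.002, 0.228]
wrist_force: [-1.4, -0.1, 7.1]
finger_gap: 7.9
finger_force: 25.0
```

Request:
arm_command(targets=[{"hand": -1, "x": 0, "y": 0, "z": -0.015, "yaw": 0}, {"hand": -1, "x": 0, "y": 0, "z": -0.02, "yaw": 0}, {"hand": -1, "x": 0, "y": 0, "z": -0.025, "yaw": 0}, {"hand": -1, "x": 0, "y": 0, "z": -0.025, "yaw": 0}, {"hand": -1, "x": 0, "y": 0, "z": -0.025, "yaw": 0}, {"hand": -1, "x": 0, "y": 0, "z": -0.02, "yaw": 0}, {"hand": -1, "x": 0, "y": 0, "z": 0, "yaw": 0}, {"hand": -1, "x": 0, "y": 0, "z": 0, "yaw": 0}])

```text
clock: 21.0
eef_pos: [550.3, 326.8, 200.9]
eef_rot: [3.142, -0.0, 0.228]
wrist_force: [0.2, 0.1, -1.6]
finger_gap: 7.8
finger_force: 25.0
```

```bash
python3 -c "
from h import *
go(656,60.7,185,79.8)"
```

```text
clk 21.0 pos [550.3 326.8 200.9] yaw 13.05 gap 7.8 F [ 0.2  0.1 -1.6] | shift [0.0428 0.2831 0.0159] turn -1.165 j6 1.82
```

Request:
arm_command(targets=[{"hand": -1, "x": 0.003, "y": 0.023, "z": 0, "yaw": 0}, {"hand": -1, "x": 0.006, "y": 0.04, "z": 0, "yaw": 0}, {"hand": -1, "x": 0.007, "y": 0.045, "z": 0, "yaw": 0}, {"hand": -1, "x": 0.007, "y": 0.045, "z": 0, "yaw": 0}, {"hand": -1, "x": 0.007, "y": 0.045, "z": 0, "yaw": 0}, {"hand": -1, "x": 0.007, "y": 0.045, "z": 0, "yaw": 0}, {"hand": -1, "x": 0.006, "y": 0.04, "z": 0, "yaw": 0}, {"hand": -1, "x": 0, "y": 0, "z": 0, "yaw": 0}, {"hand": -1, "x": 0, "y": 0, "z": 0, "yaw": -0.14}, {"hand": -1, "x": 0, "y": 0, "z": 0, "yaw": -0.14}])

```text
clock: 22.0
eef_pos: [655.8, 61.0, 199.4]
eef_rot: [-3.14, 0.002, 0.513]
wrist_force: [0.8, -0.9, -0.5]
finger_gap: 7.9
finger_force: 25.0
```

Request:
arm_command(targets=[{"hand": -1, "x": 0, "y": 0, "z": 0, "yaw": -0.14}, {"hand": -1, "x": 0, "y": 0, "z": 0, "yaw": -0.14}, {"hand": -1, "x": 0, "y": 0, "z": 0, "yaw": -0.14}, {"hand": -1, "x": 0, "y": 0, "z": 0, "yaw": -0.14}, {"hand": -1, "x": 0, "y": 0, "z": 0, "yaw": -0.14}, {"hand": -1, "x": 0, "y": 0, "z": 0, "yaw": -0.14}, {"hand": -1, "x": 0, "y": 0, "z": 0, "yaw": -0.045}, {"hand": -1, "x": 0, "y": 0, "z": 0, "yaw": 0}, {"hand": -1, "x": 0, "y": 0, "z": 0, "yaw": 0}, {"hand": -1, "x": 0, "y": 0, "z": 0, "yaw": 0}])

```text
clock: 23.0
eef_pos: [656.1, 61.1, 200.5]
eef_rot: [-3.141, 0.0, 1.392]
wrist_force: [0.9, 0.3, -1.3]
finger_gap: 7.7
finger_force: 25.0
```

```bash
python3 -c "
from h import *
go(656,60.7,77,79.8)
c=get_calibration('wrist');im=camera('wrist');print(px('wrist',(656,60.7,30),c))
crop(im,150,120,360,240,1.6,'pics/w8c.png')"
```

```text
clk 23.0 pos [656.1  61.1 200.5] yaw 79.74 gap 7.7 F [ 0.9  0.3 -1.3] | shift [-0.0004 -0.      0.1235] turn -0.001 j6 0.22
[325.15485516 222.12403704]
```

View pics/w8c.png

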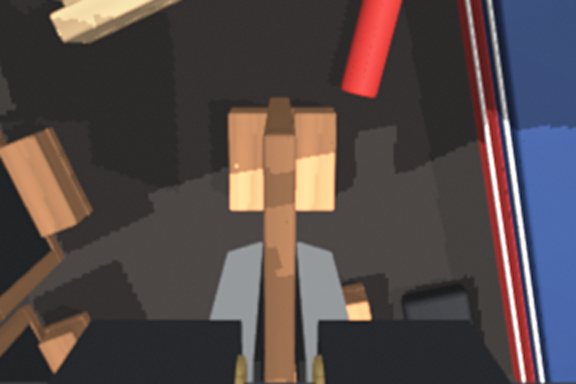

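Stand s0 is centred at column 282 and the slate at 279, about 1.8 mm to the left. I'll correct by 1.5 mm and lower.

Request:
arm_command(targets=[{"hand": -1, "x": 0, "y": 0.0015, "z": 0.03, "yaw": 0}, {"hand": -1, "x": 0, "y": 0, "z": 0.04, "yaw": 0}, {"hand": -1, "x": 0, "y": 0, "z": 0.03, "yaw": 0}, {"hand": -1, "x": 0, "y": 0, "z": 0.02, "yaw": 0}, {"hand": -1, "x": 0, "y": 0, "z": 0.007, "yaw": 0}, {"hand": -1, "x": 0, "y": 0, "z": 0.002, "yaw": 0}, {"hand": -1, "x": 0, "y": 0, "z": 0.001, "yaw": 0}, {"hand": -1, "x": 0, "y": 0, "z": 0.001, "yaw": 0}, {"hand": -1, "x": 0, "y": 0, "z": 0, "yaw": 0}])

```text
clock: 23.95
eef_pos: [658.1, 60.7, 70.9]
eef_rot: [3.14, -0.0, 1.393]
wrist_force: [-0.5, -0.4, -0.7]
finger_gap: 7.9
finger_force: 25.0
```

Request:
arm_command(targets=[{"hand": -1, "x": 0, "y": 0, "z": 0.001, "yaw": 0}, {"hand": -1, "x": 0, "y": 0, "z": 0.001, "yaw": 0}, {"hand": -1, "x": 0, "y": 0, "z": 0.0, "yaw": 0}])

```text
clock: 24.25
eef_pos: [658.0, 60.6, 68.4]
eef_rot: [3.141, -0.0, 1.393]
wrist_force: [-1.4, -0.0, 1.5]
finger_gap: 8.3
finger_force: 25.0
```

Request:
arm_command(targets=[{"hand": -0.15, "x": 0, "y": 0, "z": 0, "yaw": 0}, {"hand": -0.15, "x": 0, "y": 0, "z": 0, "yaw": 0}, {"hand": -0.15, "x": 0, "y": 0, "z": 0, "yaw": 0}, {"hand": -0.15, "x": 0, "y": 0, "z": -0.03, "yaw": 0}, {"hand": -0.15, "x": 0, "y": 0, "z": -0.04, "yaw": 0}, {"hand": -0.15, "x": 0, "y": 0, "z": -0.04, "yaw": 0}, {"hand": -0.15, "x": 0, "y": 0, "z": -0.03, "yaw": 0}, {"hand": -0.15, "x": 0, "y": 0, "z": -0.03, "yaw": 0}, {"hand": -0.15, "x": 0, "y": 0, "z": 0, "yaw": 0}])

```text
clock: 25.15
eef_pos: [658.9, 60.7, 242.8]
eef_rot: [3.135, -0.002, 1.393]
wrist_force: [0.4, -0.1, 0.1]
finger_gap: 40.0
finger_force: 0.0
```

```bash
cat >> h.py <<'E'
def yel(im,x0=350,x1=450,y0=190,y1=330):
    hsv=cv2.cvtColor(np.ascontiguousarray(im),cv2.COLOR_RGB2HSV);m=cv2.inRange(hsv,(22,150,90),(32,255,255));k=np.zeros_like(m);k[y0:y1,x0:x1]=1;m=m*k
    n,l,s,c=cv2.connectedComponentsWithStats(m);i=1+s[1:,4].argmax();return s[i],c[i],(l==i).astype(np.uint8)
E
python3 - <<'E'
from h import *
go(478,-175,200,159)
for im in (cv2.imread("pics/top0.png")[:,:,::-1],camera("top")):
    s,c,m=yel(im);print(s,c)
cv2.imwrite("pics/top1.png",camera("top")[:,:,::-1])
E
```

```text
clk 25.1 pos [658.9  60.7 242.8] yaw 79.80 gap 40.0 F [ 0.4 -0.1  0.1] | shift [-0.264  -0.1364  0.0428] turn -1.382 j6 0.21
[ 382  227   49   47 1470] [406.77414966 248.85510204]
[ 376  218   48   47 1377] [400.3362382 239.902687 ]
```

The mug has been knocked by about (-6,-9) px, roughly 20 mm in x, and is still upright. I'll go there and look from close by with the wrist camera.

Request:
arm_command(targets=[{"hand": -0.15, "x": -0.035, "y": -0.023, "z": 0, "yaw": 0}, {"hand": -0.15, "x": -0.035, "y": -0.023, "z": 0, "yaw": 0}, {"hand": -0.15, "x": -0.035, "y": -0.023, "z": 0, "yaw": 0}, {"hand": -0.15, "x": -0.035, "y": -0.023, "z": 0, "yaw": 0}, {"hand": -0.15, "x": -0.035, "y": -0.023, "z": 0, "yaw": 0}, {"hand": -0.15, "x": -0.035, "y": -0.023, "z": 0, "yaw": 0}, {"hand": -0.15, "x": -0.039, "y": -0.025, "z": 0, "yaw": 0}, {"hand": -0.15, "x": 0, "y": 0, "z": 0, "yaw": 0.147}, {"hand": -0.15, "x": 0, "y": 0, "z": 0, "yaw": 0.147}, {"hand": -0.15, "x": 0, "y": 0, "z": 0, "yaw": 0.147}])

```text
clock: 26.25
eef_pos: [452.6, -155.7, 236.7]
eef_rot: [-3.139, 0.0, 0.945]
wrist_force: [0.5, 1.1, -0.3]
finger_gap: 40.3
finger_force: 0.0
```

Request:
arm_command(targets=[{"hand": -0.15, "x": 0, "y": 0, "z": 0, "yaw": 0.147}, {"hand": -0.15, "x": 0, "y": 0, "z": 0, "yaw": 0.147}, {"hand": -0.15, "x": 0, "y": 0, "z": 0, "yaw": 0.147}, {"hand": -0.15, "x": 0, "y": 0, "z": 0, "yaw": 0.147}, {"hand": -0.15, "x": 0, "y": 0, "z": 0, "yaw": 0.147}, {"hand": -0.15, "x": 0, "y": 0, "z": 0, "yaw": 0.147}, {"hand": -0.15, "x": 0, "y": 0, "z": 0, "yaw": 0.147}, {"hand": -0.15, "x": 0, "y": 0, "z": 0, "yaw": 0.147}, {"hand": -0.15, "x": 0, "y": 0, "z": 0, "yaw": 0.147}, {"hand": -0.15, "x": 0, "y": 0, "z": 0, "yaw": 0}])

```text
clock: 27.25
eef_pos: [452.8, -155.4, 236.7]
eef_rot: [-3.142, 0.002, -0.374]
wrist_force: [0.6, 0.4, 0.2]
finger_gap: 40.2
finger_force: 0.0
```

```bash
python3 -c "
from h import *
go(455,-155,250,-21)
c=get_calibration('wrist');im=camera('wrist');np.savez('w9.npz',**c);cv2.imwrite('pics/w9.png',im[:,:,::-1])
print(px('wrist',(571,-192,77),c))
a=cv2.resize(im[:360,80:560],None,fx=1.2,fy=1.2,interpolation=cv2.INTER_CUBIC)
t=camera('top');cv2.imwrite('pics/top2.png',t[:,:,::-1]);b=cv2.resize(t[190:310,360:440],(216,324),interpolation=cv2.INTER_CUBIC)
o=np.zeros((432,576+216,3),np.uint8);o[:,:576]=a;o[:324,576:]=b
cv2.imwrite('pics/w9c.png',o[:,:,::-1])"
```

```text
clk 27.2 pos [ 452.8 -155.4  236.7] yaw -21.41 gap 40.2 F [0.6 0.4 0.2] | shift [ 0.0019 -0.0012 -0.0133] turn -0.007 j6 1.54
[313.00711283  82.21946894]
```

View pics/w9c.png

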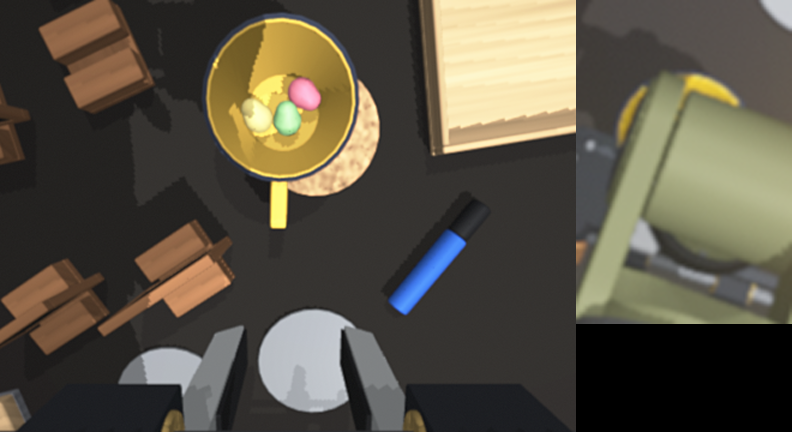

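```bash
python3 - <<'E'
from h import *
from scipy.optimize import least_squares
np.set_printoptions(precision=1,suppress=True)
c=dict(np.load("w9.npz"));im=cv2.imread("pics/w9.png")[:,:,::-1]
a=lambda u,v,z:w("wrist",u/1.2+80-.1,v/1.2-.1,z,c)
# rim: fit model circle r=55 at z=77 to edge points
E=np.array([a(u,v,77) for u,v in[(205,97),(358,97),(281,14),(281,181),(228,38),(335,37),(228,158),(337,157)]])
r=least_squares(lambda p:np.hypot(*(E-p).T)-55,E.mean(0));print("mug",r.x,r.fun)
h0=a(279.5,183,72);h1=a(278,228,72);d=h1-r.x;print("handle end",h1,np.linalg.norm(d),np.degrees(np.arctan2(-d[1],-d[0])))
print("bar dir",np.degrees(np.arctan2(*(h0-h1)[::-1])))
# coaster: cork colour mask edge
cr=np.array([a(u,v,5) for u,v in[(380,128),(376,150),(362,174),(343,190),(318,196)]])
q=least_squares(lambda p:np.hypot(*(cr-p).T)-55,cr.mean(0)+[20,20]);print("coaster",q.x,q.fun)
E
```

```text
mug [ 568.9 -192.7] [-0.3 -0.6  0.6  0.2 -0.   0.6  0.5  0.5]
handle end [ 485.8 -156. ] 90.77415512398197 -23.82894290863758
bar dir -23.94534415542472
coaster [ 544.8 -214.2] [ 0.4 -0.2 -0.6  0.4  0.1]
```

In the close view the mug's rim is centred at (282,97), its handle end is at (278,228), and three eggs are inside. The cork coaster sticks out at the lower right, edge at (380,128). The fit gives mug (569,-193) and coaster (545,-214), with residuals under 1 mm, and the handle is at 90.8 mm as it should be. Moving to grip the bar low.

Request:
arm_command(targets=[{"hand": -0.15, "x": 0.0358, "y": -0.0114, "z": 0, "yaw": 0.043}, {"hand": -0.15, "x": 0, "y": 0, "z": 0.03, "yaw": 0}, {"hand": -0.15, "x": 0, "y": 0, "z": 0.04, "yaw": 0}, {"hand": -0.15, "x": 0, "y": 0, "z": 0.04, "yaw": 0}, {"hand": -0.15, "x": 0, "y": 0, "z": 0.02, "yaw": 0}, {"hand": -0.15, "x": 0, "y": 0, "z": 0, "yaw": 0}, {"hand": -0.15, "x": 0, "y": 0, "z": 0, "yaw": 0}])

```text
clock: 28.05
eef_pos: [491.0, -158.0, 108.6]
eef_rot: [3.142, -0.0, -0.412]
wrist_force: [0.1, 0.3, 0.7]
finger_gap: 40.1
finger_force: 0.0
```

```bash
python3 -c "
from h import *
go(490.3,-157.9,21,-23.9)"
```

```text
clk 28.1 pos [ 491.  -158.   108.6] yaw -23.61 gap 40.1 F [0.1 0.3 0.7] | shift [-0.0007  0.0002  0.0876] turn 0.005 j6 1.60
```

Request:
arm_command(newtons=60, targets=[{"hand": -0.15, "x": -0.0007, "y": 0, "z": 0.03, "yaw": 0.005}, {"hand": -0.15, "x": 0, "y": 0, "z": 0.03, "yaw": 0}, {"hand": -0.15, "x": 0, "y": 0, "z": 0.02, "yaw": 0}, {"hand": -0.15, "x": 0, "y": 0, "z": 0.007, "yaw": 0}, {"hand": -1, "x": 0, "y": 0, "z": 0, "yaw": 0}, {"hand": -1, "x": 0, "y": 0, "z": 0, "yaw": 0}, {"hand": -1, "x": 0, "y": 0, "z": 0, "yaw": 0}, {"hand": -1, "x": 0, "y": 0, "z": 0, "yaw": 0}, {"hand": -1, "x": 0, "y": 0, "z": 0, "yaw": 0}, {"hand": -1, "x": 0, "y": 0, "z": 0, "yaw": 0}])

```text
clock: 29.05
eef_pos: [490.7, -157.8, 22.0]
eef_rot: [-3.141, -0.002, -0.419]
wrist_force: [-1.5, 1.7, 7.7]
finger_gap: 11.7
finger_force: 60.0
```

Request:
arm_command(targets=[{"hand": -1, "x": 0, "y": 0, "z": -0.005, "yaw": 0}, {"hand": -1, "x": 0, "y": 0, "z": -0.005, "yaw": 0}, {"hand": -1, "x": 0, "y": 0, "z": -0.01, "yaw": 0}, {"hand": -1, "x": 0, "y": 0, "z": -0.01, "yaw": 0}, {"hand": -1, "x": 0, "y": 0, "z": 0, "yaw": 0}, {"hand": -1, "x": 0, "y": 0, "z": 0, "yaw": 0}])

```text
clock: 29.65
eef_pos: [490.2, -157.7, 51.3]
eef_rot: [-3.142, -0.001, -0.419]
wrist_force: [-0.9, -0.2, -1.7]
finger_gap: 11.2
finger_force: 60.0
```

```bash
python3 - <<'E'
from h import *
go(490,-158,60,-23.9);s=manip.read_state();print(s["moment"].round(2))
c=get_calibration("wrist");im=camera("wrist");cv2.imwrite("pics/w10.png",im[:,:,::-1])
st,ce,m=yel(im,0,640,0,480);print(st,ce)
# predicted rim edge pixels if still upright, raised 30
p=manip.read_state()["eef_pos"];R=86;cx=p[0]+R*np.cos(np.radians(-23.9));cy=p[1]+R*np.sin(np.radians(-23.9));
for zz in(77,p[2]-21+77):
  q=np.array([px("wrist",(cx+55*np.cos(t),cy+55*np.sin(t),zz),c) for t in np.arange(0,6.28,.1)]);print(q.min(0),q.max(0))
E
```

```text
clk 29.6 pos [ 490.2 -157.7   51.3] yaw -24.02 gap 11.2 F [-0.9 -0.2 -1.7] | shift [-0.0001  0.0004 -0.0087] turn -0.002 j6 1.61
[0.13 0.21 0.06]
[ 209    0  137  105 5739] [282.43770692  34.82209444]
[183.06934056 -54.25186945] [461.82460079 241.82957366]
[ 147.71473584 -110.04319144] [496.1290529  263.01276092]
```

```bash
python3 - <<'E'
from h import *
im=cv2.imread("pics/w10.png")[:,:,::-1];s=camera("side");
o=np.zeros((400,800,3),np.uint8);o[:300,:400]=cv2.resize(im,(400,300));o[:,400:]=cv2.resize(s[230:400,250:420],(400,400),interpolation=cv2.INTER_CUBIC)
cv2.imwrite("pics/c11.png",o[:,:,::-1])
E
```

```text
(no output)
```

View pics/c11.png

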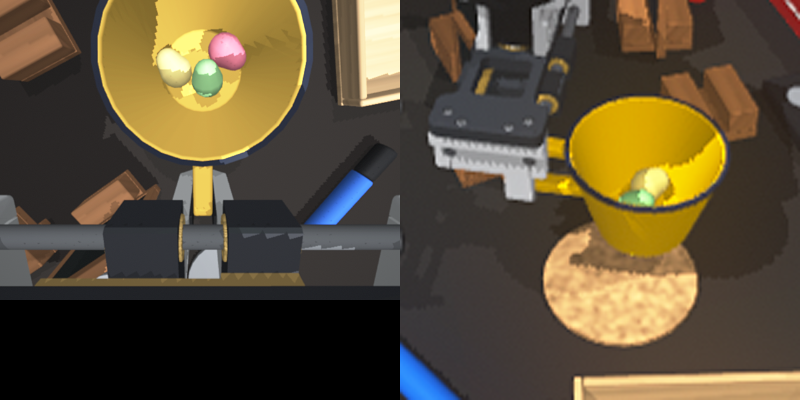

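The mug is held upright at 60 N: its rim fills the wrist view as predicted and the eggs are inside. The cork coaster is clear at (620,290). Carrying it over the tray.

Request:
arm_command(targets=[{"hand": -1, "x": 0, "y": 0, "z": -0.01, "yaw": 0}, {"hand": -1, "x": 0, "y": 0, "z": -0.015, "yaw": 0}, {"hand": -1, "x": 0, "y": 0, "z": -0.015, "yaw": 0}, {"hand": -1, "x": 0.006, "y": 0.01, "z": 0, "yaw": 0}, {"hand": -1, "x": 0.012, "y": 0.02, "z": 0, "yaw": 0}, {"hand": -1, "x": 0.015, "y": 0.025, "z": 0, "yaw": 0}, {"hand": -1, "x": 0.015, "y": 0.025, "z": 0, "yaw": 0}, {"hand": -1, "x": 0.015, "y": 0.025, "z": 0, "yaw": 0}, {"hand": -1, "x": 0.015, "y": 0.025, "z": 0, "yaw": 0}, {"hand": -1, "x": 0.015, "y": 0.025, "z": 0, "yaw": 0}])

```text
clock: 30.75
eef_pos: [511.5, -339.0, 90.2]
eef_rot: [-3.141, 0.001, -0.42]
wrist_force: [-0.1, 0.3, -2.9]
finger_gap: 11.5
finger_force: 60.0
```

Request:
arm_command(targets=[{"hand": -1, "x": 0.015, "y": 0.025, "z": 0, "yaw": 0}, {"hand": -1, "x": 0.015, "y": 0.025, "z": 0, "yaw": 0}, {"hand": -1, "x": 0.015, "y": 0.025, "z": 0, "yaw": 0}, {"hand": -1, "x": 0.013, "y": 0.022, "z": 0, "yaw": 0}, {"hand": -1, "x": 0.01, "y": 0.016, "z": 0, "yaw": 0}, {"hand": -1, "x": 0, "y": 0, "z": 0, "yaw": -0.04}, {"hand": -1, "x": 0, "y": 0, "z": 0, "yaw": -0.08}, {"hand": -1, "x": 0, "y": 0, "z": 0, "yaw": -0.1}, {"hand": -1, "x": 0, "y": 0, "z": 0, "yaw": -0.11}, {"hand": -1, "x": 0, "y": 0, "z": 0, "yaw": -0.11}])

```text
clock: 31.75
eef_pos: [527.4, -468.7, 89.8]
eef_rot: [-3.141, 0.001, 0.025]
wrist_force: [0.6, -0.3, -2.8]
finger_gap: 11.8
finger_force: 60.0
```

Request:
arm_command(targets=[{"hand": -1, "x": 0, "y": 0, "z": 0, "yaw": -0.12}, {"hand": -1, "x": 0, "y": 0, "z": 0, "yaw": -0.12}, {"hand": -1, "x": 0, "y": 0, "z": 0, "yaw": -0.12}, {"hand": -1, "x": 0, "y": 0, "z": 0, "yaw": -0.12}, {"hand": -1, "x": 0, "y": 0, "z": 0, "yaw": -0.12}, {"hand": -1, "x": 0, "y": 0, "z": 0, "yaw": -0.12}, {"hand": -1, "x": 0, "y": 0, "z": 0, "yaw": -0.12}, {"hand": -1, "x": 0, "y": 0, "z": 0, "yaw": -0.12}, {"hand": -1, "x": 0, "y": 0, "z": 0, "yaw": -0.12}, {"hand": -1, "x": 0, "y": 0, "z": 0, "yaw": -0.12}])

```text
clock: 32.75
eef_pos: [527.5, -468.8, 89.9]
eef_rot: [-3.141, -0.0, 1.226]
wrist_force: [-0.7, -0.9, -1.9]
finger_gap: 12.0
finger_force: 60.0
```

Request:
arm_command(targets=[{"hand": -1, "x": 0, "y": 0, "z": 0, "yaw": -0.08}, {"hand": -1, "x": 0, "y": 0, "z": 0, "yaw": -0.05}, {"hand": -1, "x": 0, "y": 0, "z": 0, "yaw": 0}, {"hand": -1, "x": 0, "y": 0, "z": 0, "yaw": 0}])

```text
clock: 33.15
eef_pos: [527.7, -468.4, 90.3]
eef_rot: [-3.141, -0.0, 1.349]
wrist_force: [0.0, -0.0, -1.8]
finger_gap: 11.6
finger_force: 60.0
```

```bash
cat > mm.py <<'E'
from h import *
s=manip.read_state();print("moment",s["moment"].round(3))
im=camera("wrist");c=get_calibration("wrist");hsv=cv2.cvtColor(im,cv2.COLOR_RGB2HSV)
for n,lo,hi in(("pink",(160,60,90),(179,255,255)),("green",(50,60,60),(85,255,255))):
    m=cv2.inRange(hsv,lo,hi);k,l,st,ce=cv2.connectedComponentsWithStats(m)
    if k>1:
        i=1+st[1:,4].argmax();print(n,st[i],ce[i].round(),"if z=18:",w("wrist",*ce[i],18,c).round())
    else: print(n,None)
import time
E
python3 -c "
from h import *
go(528,-468,61,77.6)";python3 mm.py
```

```text
clk 33.1 pos [ 527.7 -468.4   90.3] yaw 77.29 gap 11.6 F [ 0.  -0.  -1.8] | shift [0.0005 0.0002 0.0293] turn -0.005 j6 -0.56
moment [-0.245 -0.026  0.012]
pink [ 336   69   55   60 1614] [367. 100.] if z=18: [ 576. -377.]
green [ 255   95   58   53 1076] [282. 118.] if z=18: [ 520. -376.]
```

Request:
arm_command(targets=[{"hand": -1, "x": 0, "y": 0, "z": 0.01, "yaw": 0}, {"hand": -1, "x": 0, "y": 0, "z": 0.01, "yaw": 0}, {"hand": -1, "x": 0, "y": 0, "z": 0.008, "yaw": 0}, {"hand": -1, "x": 0, "y": 0, "z": 0, "yaw": 0}])

```text
clock: 33.6
eef_pos: [527.5, -467.4, 60.8]
eef_rot: [-3.139, -0.002, 1.351]
wrist_force: [-0.0, 1.3, -2.3]
finger_gap: 11.8
finger_force: 60.0
```

Request:
arm_command(newtons=15, targets=[{"hand": -1, "x": 0, "y": 0, "z": 0, "yaw": 0}, {"hand": -1, "x": 0, "y": 0, "z": 0, "yaw": 0}, {"hand": -1, "x": 0, "y": 0, "z": 0, "yaw": 0}])

```text
clock: 33.9
eef_pos: [528.3, -468.1, 63.5]
eef_rot: [3.141, 0.0, 1.351]
wrist_force: [0.2, 0.9, -3.3]
finger_gap: 11.9
finger_force: 15.0
```

```bash
python3 mm.py;python3 -c "
from h import *
go(528,-468,61,77.6)"
```

```text
moment [-0.235 -0.04   0.026]
pink [ 338   69   55   60 1553] [369. 101.] if z=18: [ 574. -380.]
green [ 257   93   57   53 1119] [283. 116.] if z=18: [ 524. -377.]
clk 34.0 pos [ 528.2 -468.1   63.5] yaw 77.39 gap 12.1 F [ 0.3 -0.1 -2.4] | shift [ 0.0001 -0.0002  0.0025] turn -0.004 j6 -0.56
```

Still held at 15 N. I'll loosen further.

Request:
arm_command(newtons=7, targets=[{"hand": -1, "x": 0, "y": 0, "z": 0, "yaw": 0}, {"hand": -1, "x": 0, "y": 0, "z": 0, "yaw": 0}, {"hand": -1, "x": 0, "y": 0, "z": 0, "yaw": 0}])

```text
clock: 34.25
eef_pos: [528.2, -468.0, 63.4]
eef_rot: [3.141, 0.0, 1.351]
wrist_force: [0.3, 0.0, 0.8]
finger_gap: 11.7
finger_force: 7.0
```

```bash
python3 mm.py
```

```text
moment [ 0.1   -0.092 -0.07 ]
pink [ 339  110   43   50 1655] [361. 134.] if z=18: [ 566. -397.]
green [ 269  129   48   42 1564] [293. 148.] if z=18: [ 525. -396.]
```

The mug has swung down onto the tray floor. I'll raise it slowly with a light grip so that it hangs over further.

Request:
arm_command(newtons=4, targets=[{"hand": -1, "x": 0, "y": 0, "z": -0.005, "yaw": 0}, {"hand": -1, "x": 0, "y": 0, "z": -0.008, "yaw": 0}, {"hand": -1, "x": 0, "y": 0, "z": -0.008, "yaw": 0}, {"hand": -1, "x": 0, "y": 0, "z": -0.008, "yaw": 0}, {"hand": -1, "x": 0, "y": 0, "z": -0.008, "yaw": 0}, {"hand": -1, "x": 0, "y": 0, "z": -0.008, "yaw": 0}, {"hand": -1, "x": 0, "y": 0, "z": 0, "yaw": 0}])

```text
clock: 35.0
eef_pos: [528.6, -468.6, 110.1]
eef_rot: [3.139, 0.002, 1.351]
wrist_force: [-0.7, -1.2, 5.6]
finger_gap: 12.3
finger_force: 4.0
```

```bash
python3 mm.py; python3 - <<'E'
from h import *
s=camera("side");np.save("side_a.npy",s)
# rim lowest/extent in side view
st,ce,m=yel(s,200,560,200,480);print(st,ce)
E
```

```text
moment [-0.279  0.044  0.03 ]
pink [339 195  20   7  88] [348. 198.] if z=18: [ 553. -440.]
green None
[346 445  38  35 959] [364.25755996 461.83315954]
```

Request:
arm_command(newtons=4, targets=[{"hand": -1, "x": 0.005, "y": 0, "z": -0.006, "yaw": 0}, {"hand": -1, "x": 0.007, "y": 0, "z": -0.006, "yaw": 0}, {"hand": -1, "x": 0.008, "y": 0, "z": -0.006, "yaw": 0}, {"hand": -1, "x": 0, "y": 0, "z": -0.002, "yaw": 0}, {"hand": -1, "x": 0, "y": 0, "z": 0, "yaw": 0}, {"hand": -1, "x": 0, "y": 0, "z": 0, "yaw": 0}, {"hand": -1, "x": 0, "y": 0, "z": 0, "yaw": 0}])

```text
clock: 35.8
eef_pos: [532.3, -448.6, 127.6]
eef_rot: [-3.141, -0.0, 1.351]
wrist_force: [-1.2, 0.3, -2.2]
finger_gap: 12.4
finger_force: 4.0
```

```bash
python3 mm.py; python3 - <<'E'
from h import *
np.set_printoptions(precision=1,suppress=True)
c=get_calibration("wrist");im=camera("wrist");s=manip.read_state();p=s["eef_pos"];P=p+[0,0,19];a=s["eef_rot"][2];print(p,s["wrist_force"])
u=np.array([np.cos(a),np.sin(a),0]);v=np.array([-np.sin(a),np.cos(a),0])
# fit theta: rim outline vs yellow mask
hsv=cv2.cvtColor(im,cv2.COLOR_RGB2HSV);m=cv2.inRange(hsv,(20,110,50),(34,255,255))
def mask(th):
    ct,st=np.cos(th),np.sin(th);pts=[]
    for z,r in((72,55),(0,33)):
        for f in np.arange(0,6.28,.1):
            X=r*np.cos(f)+86;Y=r*np.sin(f);Z=z-35
            q=px("wrist",P+u*(X*ct+Z*st)+np.array([0,0,1])*(-X*st+Z*ct)+v*Y,c);pts.append(q)
    k=np.zeros((480,640),np.uint8);cv2.fillConvexPoly(k,cv2.convexHull(np.array(pts,np.float32)).astype(int),255);return k
roi=np.zeros_like(m);roi[:250]=255
for d in range(0,105,5):
    k=mask(np.radians(d))&roi;mm_=m&roi;print(d,round((k&mm_).sum()/max(1,(k|mm_).sum()),3),end="; ")
cv2.imwrite("pics/w12.png",im[:,:,::-1])
E
```

```text
moment [-0.061 -0.107  0.074]
pink None
green None
[ 532.3 -448.6  127.7] [-0.7 -0.7 -3.3]
0 0.146; 5 0.153; 10 0.145; 15 0.133; 20 0.12; 25 0.116; 30 0.12; 35 0.139; 40 0.173; 45 0.22; 50 0.278; 55 0.339; 60 0.402; 65 0.477; 70 0.569; 75 0.679; 80 0.824; 85 0.784; 90 0.596; 95 0.442; 100 0.367;
```

```bash
cat > eggs.py <<'E'
from h import *
def ori(name,x0,x1,y0,y1,im=None):
    im=camera(name) if im is None else im;hsv=cv2.cvtColor(np.ascontiguousarray(im),cv2.COLOR_RGB2HSV)
    for n,lo,hi in(("pink",(150,50,90),(176,255,255)),("green",(45,50,60),(90,255,255)),("yel",(20,60,80),(38,140,255))):
        m=cv2.inRange(hsv,lo,hi);k=np.zeros_like(m);k[y0:y1,x0:x1]=1;m=m*k;k,l,st,ce=cv2.connectedComponentsWithStats(m)
        print(name,n,[(tuple(st[i][[2,3,4]]),ce[i].round().tolist(),w(name,*ce[i],18).round().tolist()) for i in range(1,k) if st[i,4]>(25 if name!="wrist" else 60)])
E
python3 - <<'E'
from eggs import *
ori("top",430,560,200,310);ori("side",280,460,380,480);ori("wrist",0,640,0,300)
E
```

```text
top pink []
top green []
top yel [((np.int32(26), np.int32(34), np.int32(412)), [552.0, 219.0], [622.0, -550.0]), ((np.int32(10), np.int32(11), np.int32(56)), [463.0, 231.0], [600.0, -345.0]), ((np.int32(90), np.int32(72), np.int32(4566)), [525.0, 279.0], [485.0, -473.0]), ((np.int32(25), np.int32(36), np.int32(623)), [467.0, 258.0], [539.0, -349.0])]
side pink []
side green []
side yel [((np.int32(37), np.int32(18), np.int32(270)), [351.0, 418.0], [520.0, -346.0]), ((np.int32(6), np.int32(15), np.int32(41)), [445.0, 473.0], [613.0, -447.0])]
wrist pink []
wrist green []
wrist yel [((np.int32(192), np.int32(7), np.int32(1135)), [323.0, 56.0], [560.0, -318.0]), ((np.int32(21), np.int32(246), np.int32(933)), [228.0, 177.0], [469.0, -385.0]), ((np.int32(165), np.int32(101), np.int32(6262)), [323.0, 108.0], [552.0, -353.0]), ((np.int32(16), np.int32(74), np.int32(440)), [319.0, 99.0], [551.0, -346.0]), ((np.int32(9), np.int32(45), np.int32(184)), [430.0, 94.0], [631.0, -361.0]), ((np.int32(24), np.int32(6), np.int32(86)), [315.0, 208.0], [530.0, -424.0]), ((np.int32(11), np.int32(86), np.int32(318)), [420.0, 260.0], [604.0, -485.0]), ((np.int32(13), np.int32(60), np.int32(468)), [403.0, 255.0], [591.0, -478.0]), ((np.int32(19), np.int32(40), np.int32(174)), [268.0, 270.0], [480.0, -466.0]), ((np.int32(25), np.int32(39), np.int32(361)), [386.0, 268.0], [576.0, -486.0])]
```

The mug is tipped to about 82°, but the eggs aren't visible in the tray yet. I'll shake it gently.

Request:
arm_command(newtons=5, targets=[{"hand": -1, "x": 0.025, "y": 0, "z": 0, "yaw": 0}, {"hand": -1, "x": -0.025, "y": 0, "z": 0, "yaw": 0}, {"hand": -1, "x": 0.025, "y": 0, "z": 0, "yaw": 0}, {"hand": -1, "x": -0.025, "y": 0, "z": 0, "yaw": 0}, {"hand": -1, "x": 0.025, "y": 0, "z": 0, "yaw": 0}, {"hand": -1, "x": -0.025, "y": 0, "z": 0, "yaw": 0}, {"hand": -1, "x": 0, "y": 0, "z": 0, "yaw": 0}, {"hand": -1, "x": 0, "y": 0, "z": 0, "yaw": 0}])

```text
clock: 36.85
eef_pos: [532.3, -448.6, 127.8]
eef_rot: [-3.141, -0.0, 1.35]
wrist_force: [0.3, -0.0, -1.9]
finger_gap: 11.9
finger_force: 5.0
```

```bash
python3 - <<'E'
from eggs import *
go(532,-448,128)
ori("side",280,460,380,480);im=camera("wrist");cv2.imwrite("pics/w13.png",im[:,:,::-1]);ori("wrist",0,640,0,300,im)
h=cv2.cvtColor(im,cv2.COLOR_RGB2HSV);
E
```

```text
clk 36.9 pos [ 532.3 -448.6  127.8] yaw 77.35 gap 11.9 F [ 0.3 -0.  -1.9] | shift [ 0.0005 -0.0004 -0.0002] turn None j6 -0.53
side pink [((np.int32(18), np.int32(13), np.int32(152)), [365.0, 419.0], [538.0, -353.0])]
side green []
side yel [((np.int32(9), np.int32(7), np.int32(42)), [370.0, 401.0], [554.0, -327.0]), ((np.int32(23), np.int32(22), np.int32(281)), [346.0, 421.0], [511.0, -349.0]), ((np.int32(6), np.int32(15), np.int32(41)), [445.0, 473.0], [613.0, -447.0])]
wrist pink [((np.int32(37), np.int32(32), np.int32(842)), [307.0, 119.0], [539.0, -357.0])]
wrist green [((np.int32(38), np.int32(34), np.int32(618)), [378.0, 84.0], [595.0, -344.0])]
wrist yel [((np.int32(23), np.int32(246), np.int32(682)), [229.0, 183.0], [469.0, -389.0]), ((np.int32(195), np.int32(7), np.int32(1195)), [321.0, 57.0], [559.0, -317.0]), ((np.int32(149), np.int32(91), np.int32(2287)), [351.0, 92.0], [575.0, -346.0]), ((np.int32(51), np.int32(114), np.int32(1146)), [270.0, 157.0], [505.0, -377.0]), ((np.int32(4), np.int32(45), np.int32(61)), [427.0, 94.0], [630.0, -359.0]), ((np.int32(25), np.int32(32), np.int32(217)), [289.0, 113.0], [527.0, -350.0]), ((np.int32(11), np.int32(86), np.int32(129)), [418.0, 255.0], [603.0, -480.0]), ((np.int32(40), np.int32(52), np.int32(704)), [288.0, 252.0], [500.0, -454.0]), ((np.int32(35), np.int32(48), np.int32(656)), [399.0, 264.0], [586.0, -484.0]), ((np.int32(13), np.int32(26), np.int32(75)), [266.0, 273.0], [478.0, -468.0])]
```

Pink and green are in the tray. One more shake for the yellow one, then I'll lift clear.

Request:
arm_command(newtons=5, targets=[{"hand": -1, "x": 0.02, "y": 0, "z": 0, "yaw": 0}, {"hand": -1, "x": -0.025, "y": 0, "z": 0, "yaw": 0}, {"hand": -1, "x": 0.025, "y": 0, "z": 0, "yaw": 0}, {"hand": -1, "x": -0.025, "y": 0, "z": 0, "yaw": 0}, {"hand": -1, "x": 0.02, "y": 0, "z": 0, "yaw": 0}, {"hand": -1, "x": -0.015, "y": 0, "z": 0, "yaw": 0}, {"hand": -1, "x": 0, "y": 0, "z": 0, "yaw": 0}, {"hand": -1, "x": 0, "y": 0, "z": 0, "yaw": 0}])

```text
clock: 37.75
eef_pos: [532.3, -448.6, 127.8]
eef_rot: [-3.141, -0.0, 1.35]
wrist_force: [0.7, -0.3, -2.9]
finger_gap: 12.1
finger_force: 5.0
```

```bash
python3 - <<'E'
from eggs import *
go(490,-440,190)
t=cv2.cvtColor(cv2.imread("pics/top0.png"),cv2.COLOR_BGR2HSV);print("egg",t[258:264,392:399].reshape(-1,3)[::6].tolist(),"tray lit",t[267,476],t[250,480],t[240,520])
w9=cv2.cvtColor(cv2.imread("pics/w9.png"),cv2.COLOR_BGR2HSV);print("w9 egg",w9[90:102:4,286:300:4].reshape(-1,3).tolist(),"tray w9",w9[50,470].tolist())
im=camera("wrist");cv2.imwrite("pics/w14.png",im[:,:,::-1]);ori("wrist",0,640,0,300,im)
E
```

```text
clk 37.8 pos [ 532.3 -448.6  127.8] yaw 77.37 gap 12.1 F [ 0.7 -0.3 -2.9] | shift [-0.0009 -0.0432 -0.0622] turn None j6 -0.53
egg [[24, 118, 194], [25, 97, 231], [25, 92, 241], [25, 95, 237], [25, 101, 220], [25, 106, 199], [25, 109, 187]] tray lit [ 25  54 255] [ 18  79 225] [ 26  52 255]
w9 egg [[25, 108, 220], [27, 98, 235], [30, 51, 254], [28, 76, 254], [24, 109, 197], [26, 107, 223], [30, 45, 254], [30, 55, 254], [26, 100, 240], [30, 72, 255], [30, 44, 254], [30, 53, 254]] tray w9 [22, 69, 251]
wrist pink [((np.int32(36), np.int32(31), np.int32(831)), [306.0, 119.0], [538.0, -357.0])]
wrist green [((np.int32(39), np.int32(34), np.int32(756)), [370.0, 85.0], [590.0, -344.0])]
wrist yel [((np.int32(22), np.int32(247), np.int32(715)), [229.0, 182.0], [469.0, -389.0]), ((np.int32(195), np.int32(7), np.int32(1202)), [324.0, 56.0], [561.0, -318.0]), ((np.int32(129), np.int32(95), np.int32(2465)), [351.0, 98.0], [574.0, -350.0]), ((np.int32(42), np.int32(117), np.int32(1201)), [270.0, 158.0], [505.0, -379.0]), ((np.int32(9), np.int32(47), np.int32(119)), [430.0, 94.0], [631.0, -360.0]), ((np.int32(27), np.int32(35), np.int32(240)), [288.0, 114.0], [526.0, -350.0]), ((np.int32(11), np.int32(86), np.int32(139)), [418.0, 256.0], [603.0, -481.0]), ((np.int32(35), np.int32(49), np.int32(528)), [290.0, 252.0], [502.0, -455.0]), ((np.int32(34), np.int32(48), np.int32(601)), [399.0, 264.0], [586.0, -485.0]), ((np.int32(13), np.int32(26), np.int32(82)), [266.0, 273.0], [478.0, -468.0])]
```

```bash
python3 - <<'E'
from h import *
for f in("w9","w12","w14"):
    hsv=cv2.cvtColor(cv2.imread(f"pics/{f}.png"),cv2.COLOR_BGR2HSV);m=cv2.inRange(hsv,(27,35,140),(36,135,255));m[300:]=0
    k,l,s,c=cv2.connectedComponentsWithStats(cv2.morphologyEx(m,cv2.MORPH_OPEN,np.ones((2,2))))
    print(f,[(s[i].tolist(),c[i].round().tolist()) for i in range(1,k) if s[i,4]>25])
E
```

```text
w9 [([298, 79, 7, 10, 41], [302.0, 83.0]), ([288, 85, 18, 24, 292], [297.0, 98.0]), ([308, 154, 11, 36, 336], [313.0, 172.0])]
w12 []
w14 [([303, 70, 34, 29, 756], [320.0, 85.0]), ([305, 140, 6, 23, 86], [307.0, 152.0]), ([295, 147, 5, 20, 55], [298.0, 157.0])]
```

A yellow-egg-sized blob (34x29 px) now lies in the tray at wrist (320,85), beside pink (306,119) and green (370,85), so all three eggs are out. I'll lift, turn back and approach the coaster with the mug hanging.

Request:
arm_command(newtons=20, targets=[{"hand": -1, "x": 0, "y": 0, "z": 0, "yaw": 0}, {"hand": -1, "x": 0, "y": 0, "z": -0.01, "yaw": 0}, {"hand": -1, "x": 0, "y": 0, "z": -0.02, "yaw": 0}, {"hand": -1, "x": 0, "y": 0, "z": -0.02, "yaw": 0}, {"hand": -1, "x": 0, "y": 0, "z": -0.02, "yaw": 0}, {"hand": -1, "x": 0.01, "y": 0.002, "z": -0.01, "yaw": 0}, {"hand": -1, "x": 0.02, "y": 0.002, "z": 0, "yaw": 0}, {"hand": -1, "x": 0.03, "y": 0.002, "z": 0, "yaw": 0}, {"hand": -1, "x": 0.03, "y": 0.002, "z": 0, "yaw": 0}, {"hand": -1, "x": 0.03, "y": 0.002, "z": 0, "yaw": 0}])

```text
clock: 38.8
eef_pos: [568.7, -330.5, 206.8]
eef_rot: [-3.14, -0.001, 1.351]
wrist_force: [0.8, 0.3, -1.9]
finger_gap: 11.7
finger_force: 20.0
```

Request:
arm_command(targets=[{"hand": -1, "x": 0.03, "y": 0.002, "z": 0, "yaw": 0}, {"hand": -1, "x": 0.03, "y": 0, "z": 0, "yaw": 0}, {"hand": -1, "x": 0.03, "y": 0, "z": 0, "yaw": 0}, {"hand": -1, "x": 0.012, "y": 0, "z": 0, "yaw": 0.05}, {"hand": -1, "x": 0, "y": 0, "z": 0, "yaw": 0.1}, {"hand": -1, "x": 0, "y": 0, "z": 0, "yaw": 0.13}, {"hand": -1, "x": 0, "y": 0, "z": 0, "yaw": 0.13}, {"hand": -1, "x": 0, "y": 0, "z": 0, "yaw": 0.13}, {"hand": -1, "x": 0, "y": 0, "z": 0, "yaw": 0.13}, {"hand": -1, "x": 0, "y": 0, "z": 0, "yaw": 0.13}])

```text
clock: 39.8
eef_pos: [592.4, -232.5, 206.9]
eef_rot: [-3.14, 0.001, 0.547]
wrist_force: [0.3, 0.3, -2.0]
finger_gap: 12.0
finger_force: 20.0
```

Request:
arm_command(targets=[{"hand": -1, "x": 0, "y": 0, "z": 0, "yaw": 0.13}, {"hand": -1, "x": 0, "y": 0, "z": 0, "yaw": 0.13}, {"hand": -1, "x": 0, "y": 0, "z": 0, "yaw": 0.13}, {"hand": -1, "x": 0, "y": 0, "z": 0, "yaw": 0.13}, {"hand": -1, "x": 0, "y": 0, "z": 0, "yaw": 0.13}, {"hand": -1, "x": 0, "y": 0, "z": 0, "yaw": 0.13}, {"hand": -1, "x": 0, "y": 0, "z": 0, "yaw": 0.13}, {"hand": -1, "x": 0, "y": 0, "z": 0, "yaw": 0.06}, {"hand": -1, "x": 0, "y": 0, "z": 0, "yaw": 0}, {"hand": -1, "x": 0, "y": 0, "z": 0, "yaw": 0}])

```text
clock: 40.8
eef_pos: [592.5, -233.3, 207.4]
eef_rot: [-3.141, 0.001, -0.416]
wrist_force: [1.0, 0.8, -1.1]
finger_gap: 11.8
finger_force: 20.0
```

```bash
cat > tilt.py <<'E'
from h import *
c=get_calibration("wrist");im=camera("wrist");s=manip.read_state();p=s["eef_pos"];P=p+[0,0,19];a=s["eef_rot"][2]
u=np.array([np.cos(a),np.sin(a),0]);v=np.array([-np.sin(a),np.cos(a),0])
hsv=cv2.cvtColor(im,cv2.COLOR_RGB2HSV);m=cv2.inRange(hsv,(18,110,50),(34,255,255))
def mask(th,zg):
    ct,st=np.cos(th),np.sin(th);pts=[]
    for z,r in((72,55),(0,33)):
        for f in np.arange(0,6.28,.1):
            X=r*np.cos(f)+86;Y=r*np.sin(f);Z=z-zg
            pts.append(px("wrist",P+u*(X*ct+Z*st)+np.array([0,0,1])*(-X*st+Z*ct)+v*Y,c))
    k=np.zeros((480,640),np.uint8);cv2.fillConvexPoly(k,cv2.convexHull(np.array(pts,np.float32)).astype(int),255);return k
roi=np.zeros_like(m);roi[:250]=255;best=[]
for zg in(25,35,45,55):
    for d in range(-10,105,3):
        k=mask(np.radians(d),zg)&roi;q=m&roi;best.append((round((k&q).sum()/max(1,(k|q).sum()),3),d,zg))
print(sorted(best)[::-1][:4])
E
python3 tilt.py; python3 - <<'E'
from eggs import *
go(592.5,-235,141,-24)
t=camera("top");cv2.imwrite("pics/top3.png",t[:,:,::-1]);ori("top",450,548,215,300,t)
E
```

```text
[(np.float64(0.878), 83, 45), (np.float64(0.838), 77, 55), (np.float64(0.833), 92, 25), (np.float64(0.825), 89, 35)]
clk 40.9 pos [ 592.6 -233.6  207.6] yaw -23.87 gap 11.7 F [-0.3 -0.1 -2.7] | shift [0.0005 0.0014 0.0666] turn 0.002 j6 1.55
top pink []
top green []
top yel [((np.int32(18), np.int32(10), np.int32(93)), [473.0, 218.0], [631.0, -370.0]), ((np.int32(78), np.int32(79), np.int32(2118)), [469.0, 264.0], [524.0, -351.0]), ((np.int32(55), np.int32(31), np.int32(582)), [504.0, 244.0], [566.0, -436.0]), ((np.int32(27), np.int32(5), np.int32(27)), [513.0, 289.0], [464.0, -444.0])]
```

Mug tilt is about 83°, and the grip has slid roughly 10 mm up the bar. I'll set it down by rolling it over its foot edge while moving back and down.

Request:
arm_command(newtons=7, targets=[{"hand": -1, "x": 0.005, "y": 0.0014, "z": 0.02, "yaw": 0}, {"hand": -1, "x": 0.005, "y": 0, "z": 0.03, "yaw": 0}, {"hand": -1, "x": 0.005, "y": 0, "z": 0.02, "yaw": 0}, {"hand": -1, "x": 0, "y": 0, "z": 0.012, "yaw": 0}, {"hand": -1, "x": 0, "y": 0, "z": 0, "yaw": 0}, {"hand": -1, "x": 0, "y": 0, "z": 0, "yaw": 0}])

```text
clock: 41.5
eef_pos: [606.0, -241.8, 127.0]
eef_rot: [-3.142, -0.001, -0.419]
wrist_force: [0.6, -0.3, -1.7]
finger_gap: 11.8
finger_force: 7.0
```

Request:
arm_command(targets=[{"hand": -1, "x": -0.005, "y": 0, "z": 0.004, "yaw": 0}, {"hand": -1, "x": -0.01, "y": 0, "z": 0.004, "yaw": 0}, {"hand": -1, "x": -0.012, "y": 0, "z": 0.004, "yaw": 0}, {"hand": -1, "x": -0.012, "y": 0, "z": 0.001, "yaw": 0}, {"hand": -1, "x": -0.012, "y": 0, "z": 0.001, "yaw": 0}, {"hand": -1, "x": 0, "y": 0, "z": 0, "yaw": 0}])

```text
clock: 42.1
eef_pos: [558.9, -220.9, 113.7]
eef_rot: [3.142, -0.003, -0.419]
wrist_force: [-0.5, -0.2, 2.3]
finger_gap: 12.0
finger_force: 7.0
```

```bash
python3 tilt.py; python3 -c "
from h import *
go(545,-214,111)"
```

```text
[(np.float64(0.88), 74, 35), (np.float64(0.875), 65, 55), (np.float64(0.863), 68, 45), (np.float64(0.849), 71, 45)]
clk 42.1 pos [ 559.5 -221.2  113.6] yaw -24.01 gap 12.3 F [-0.5 -0.5  4.7] | shift [-0.0161 -0.0007  0.0026] turn None j6 1.55
```

Request:
arm_command(targets=[{"hand": -1, "x": -0.008, "y": 0, "z": 0.002, "yaw": 0}, {"hand": -1, "x": -0.009, "y": 0, "z": 0.003, "yaw": 0}, {"hand": -1, "x": -0.009, "y": 0, "z": 0.003, "yaw": 0}, {"hand": -1, "x": -0.009, "y": 0, "z": 0.004, "yaw": 0}, {"hand": -1, "x": 0, "y": 0, "z": 0, "yaw": 0}])

```text
clock: 42.65
eef_pos: [527.1, -206.7, 100.6]
eef_rot: [3.142, -0.0, -0.419]
wrist_force: [-1.7, 0.8, 3.5]
finger_gap: 11.7
finger_force: 7.0
```

```bash
python3 tilt.py; python3 -c "
from h import *
go(545,-214,111)"
```

```text
[(np.float64(0.916), 53, 45), (np.float64(0.89), 47, 55), (np.float64(0.888), 59, 35), (np.float64(0.869), 50, 55)]
clk 42.7 pos [ 527.4 -206.9  100.7] yaw -24.01 gap 12.1 F [-2.3  1.1  4.6] | shift [ 0.019  -0.0006 -0.0103] turn None j6 1.55
```

Request:
arm_command(targets=[{"hand": -1, "x": -0.008, "y": 0, "z": 0.005, "yaw": 0}, {"hand": -1, "x": -0.008, "y": 0, "z": 0.005, "yaw": 0}, {"hand": -1, "x": -0.007, "y": 0, "z": 0.006, "yaw": 0}, {"hand": -1, "x": -0.007, "y": 0, "z": 0.006, "yaw": 0}, {"hand": -1, "x": -0.006, "y": 0, "z": 0.006, "yaw": 0}, {"hand": -1, "x": -0.006, "y": 0, "z": 0.006, "yaw": 0}, {"hand": -1, "x": 0, "y": 0, "z": 0, "yaw": 0}])

```text
clock: 43.4
eef_pos: [488.1, -189.4, 65.1]
eef_rot: [-3.142, 0.002, -0.419]
wrist_force: [-0.2, -0.5, -1.1]
finger_gap: 11.9
finger_force: 7.0
```

```bash
python3 tilt.py; python3 -c "
from h import *
go(545,-214,111)"
```

```text
[(np.float64(0.863), 23, 55), (np.float64(0.846), 20, 55), (np.float64(0.84), 29, 45), (np.float64(0.832), 26, 55)]
clk 43.5 pos [ 488.5 -189.6   65.5] yaw -24.02 gap 11.6 F [ 0.5 -0.5 -1.6] | shift [ 0.0616 -0.0007 -0.0455] turn None j6 1.55
```

Request:
arm_command(targets=[{"hand": -1, "x": -0.007, "y": 0, "z": 0.008, "yaw": 0}, {"hand": -1, "x": -0.006, "y": 0, "z": 0.008, "yaw": 0}, {"hand": -1, "x": -0.005, "y": 0, "z": 0.008, "yaw": 0}, {"hand": -1, "x": -0.004, "y": 0, "z": 0.007, "yaw": 0}, {"hand": -1, "x": 0, "y": 0, "z": 0, "yaw": 0}])

```text
clock: 43.95
eef_pos: [467.8, -180.3, 33.8]
eef_rot: [-3.142, 0.002, -0.419]
wrist_force: [0.3, -0.3, -2.1]
finger_gap: 12.2
finger_force: 7.0
```

```bash
python3 tilt.py; python3 -c "
from h import *
go(545,-214,111)"
```

```text
[(np.float64(0.893), -1, 45), (np.float64(0.893), -7, 55), (np.float64(0.892), -4, 55), (np.float64(0.889), 2, 45)]
clk 44.0 pos [ 468.3 -180.6   34.4] yaw -24.02 gap 12.0 F [-0.1 -0.3 -1.6] | shift [ 0.0836 -0.0007 -0.0766] turn None j6 1.55
```

Request:
arm_command(targets=[{"hand": -1, "x": -0.001, "y": 0, "z": 0.002, "yaw": 0}, {"hand": -1, "x": -0.001, "y": 0, "z": 0.002, "yaw": 0}, {"hand": -1, "x": 0, "y": 0, "z": 0.001, "yaw": 0}, {"hand": -1, "x": 0, "y": 0, "z": 0, "yaw": 0}, {"hand": -1, "x": 0, "y": 0, "z": 0, "yaw": 0}])

```text
clock: 44.5
eef_pos: [466.9, -179.9, 30.0]
eef_rot: [3.142, 0.0, -0.419]
wrist_force: [-1.2, -0.9, 0.4]
finger_gap: 11.9
finger_force: 7.0
```

```bash
python3 tilt.py; python3 -c "
from h import *
go(545,-214,111);print(manip.read_state()['moment'])"
```

```text
[(np.float64(0.901), -1, 45), (np.float64(0.901), -7, 55), (np.float64(0.898), -10, 55), (np.float64(0.897), -4, 45)]
clk 44.5 pos [ 466.9 -180.    30. ] yaw -24.02 gap 12.0 F [-1.   0.1  0.6] | shift [ 0.0852 -0.0007 -0.081 ] turn None j6 1.55
[0.19532979 0.15469044 0.0090487 ]
```

Contact is made and the mug is upright, centred on the coaster. I'll release, back up and check.

Request:
arm_command(targets=[{"hand": -0.7, "x": 0, "y": 0, "z": 0, "yaw": 0}, {"hand": -0.5, "x": 0, "y": 0, "z": 0, "yaw": 0}, {"hand": -0.3, "x": 0, "y": 0, "z": 0, "yaw": 0}, {"hand": -0.3, "x": 0, "y": 0, "z": 0, "yaw": 0}, {"hand": -0.3, "x": 0, "y": 0, "z": -0.02, "yaw": 0}, {"hand": -0.3, "x": 0, "y": 0, "z": -0.04, "yaw": 0}, {"hand": -0.3, "x": -0.01, "y": 0, "z": -0.05, "yaw": 0}, {"hand": -0.3, "x": -0.02, "y": 0, "z": -0.05, "yaw": 0}, {"hand": -0.3, "x": 0, "y": 0, "z": -0.04, "yaw": 0}, {"hand": -0.3, "x": 0, "y": 0, "z": 0, "yaw": 0}])

```text
clock: 45.55
eef_pos: [442.4, -169.0, 230.9]
eef_rot: [3.141, -0.009, -0.419]
wrist_force: [0.4, 0.0, -0.6]
finger_gap: 33.0
finger_force: 0.0
```

Request:
arm_command(targets=[{"hand": -0.3, "x": -0.03, "y": -0.03, "z": -0.02, "yaw": 0}, {"hand": -0.3, "x": -0.03, "y": -0.03, "z": -0.01, "yaw": 0}, {"hand": -0.3, "x": -0.03, "y": -0.03, "z": 0, "yaw": 0}, {"hand": -0.3, "x": 0, "y": -0.03, "z": 0, "yaw": 0}, {"hand": -0.3, "x": 0, "y": -0.03, "z": 0, "yaw": 0}, {"hand": -0.3, "x": 0, "y": -0.03, "z": 0, "yaw": 0}, {"hand": -0.3, "x": 0, "y": 0, "z": 0, "yaw": 0}])

```text
clock: 46.25
eef_pos: [432.6, 34.8, 254.5]
eef_rot: [3.141, 0.001, -0.417]
wrist_force: [0.2, -0.7, -0.4]
finger_gap: 33.1
finger_force: 0.0
```

```bash
python3 - <<'E'
from eggs import *
go(0,0,0)
t=camera("top");s=camera("side");cv2.imwrite("pics/top4.png",t[:,:,::-1]);cv2.imwrite("pics/side4.png",s[:,:,::-1])
o=np.zeros((590,800,3),np.uint8)
o[:300,:500]=cv2.resize(t[180:330,300:550],(500,300),interpolation=cv2.INTER_CUBIC)
o[:300,500:]=cv2.resize(t[180:330,140:290],(300,300))
o[300:,:480]=cv2.resize(s[190:480,180:500],(320*290//290,290))[:, :480] if 0 else cv2.resize(s[190:480,0:480],(480,290))
o[300:,480:]=cv2.resize(s[280:400,250:400],(320,290),interpolation=cv2.INTER_CUBIC)
cv2.imwrite("pics/fin.png",o[:,:,::-1]);print(yel(t)[:2])
E
```

```text
clk 46.2 pos [432.6  34.8 254.5] yaw -23.86 gap 33.1 F [ 0.2 -0.7 -0.4] | shift [-0.3815  0.2069  0.2545] turn None j6 1.98
(array([ 386,  234,   48,   48, 1779], dtype=int32), array([409.19617763, 257.43226532]))
```

View pics/fin.png

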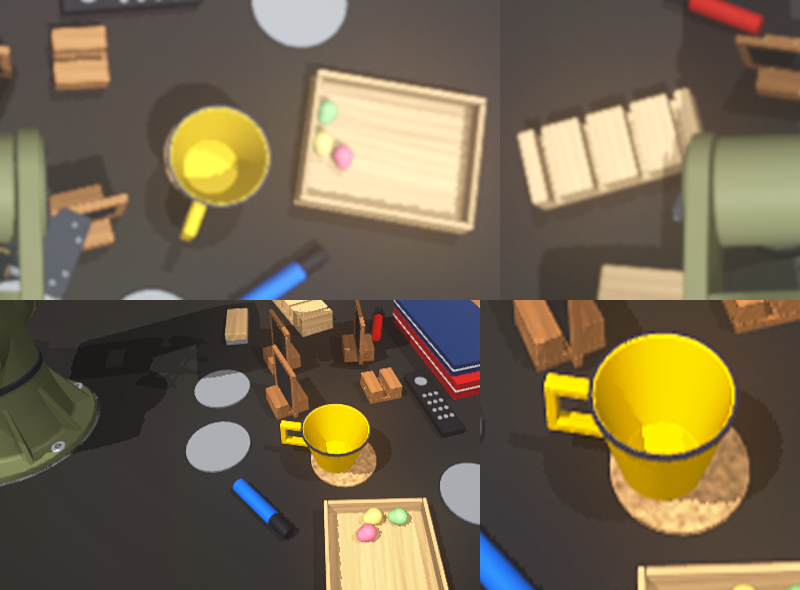

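The final picture shows the rack empty, the three slates standing in s0, s2 and s3, and the eggs in the tray at (325,110), (323,143) and (343,156). The mug is upright and empty on the cork coaster, at (215,155), about 10 mm from its centre and inside the 30 mm limit. The blue marker, which lay nearest the mug's path, hasn't moved. Handing in.

```bash
python3 -c "
from cell import manip
print(manip.sign_off())"
```

```text
the job is handed in; nothing more can be done
None
```

The job is handed in (sign-off gave no verdict): the three slates present stand in stands s0, s2 and s3, the three eggs are in the tray, and the empty mug is upright on the cork coaster.

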